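# Sort the rinsed instruments and hold the dryer's air dial at full

## Task

Lay both rinsed steel forceps from the green mat flat in the dryer's sunken steel basket, and put the used syringe in the kidney dish with the used swabs. Only when all three have been laid down and released, turn the dryer's black spring-return air dial clockwise past its first and second clicks to the third (three dots, full air), and finish while still gripping and holding it there, since it springs back to off when let go. Leave the things along the back of the tray where they stand.

Things in the scene. Friction and masses are not known exactly. Their poses are not given: they have to be found in the camera images.
- dryer: cold-air instrument dryer fixed on the left or right half of the tray: low white box 215 mm (x) by 190 mm (y), 70 mm tall; the half towards the robot (-x) is a flat deck with the dial, the far half (+x) holds the open steel basket. Origin: centre of its underside
- basket (a point): centre of the dryer's basket floor, 40 mm above the tray; axes as the dryer's. The basket is sunk in the housing: inside 108 mm (x, from -54 to +54) by 168 mm (y, +-84), open at the top, its rim 33 mm above this floor. Forceps lie in it along y
- dial (a joint): angle of the dryer's air dial, rad: 0 = off (red mark), growing clockwise seen from above; clicks settle at 0.4 (one dot), 0.8 (two dots), 1.2 (three dots, full air), hard stop at 1.30. A spring turns it back to 0 when let go: about 0.06 N m at off, 0.12 N m at the third click, plus up to 0.06 N m to get over each click
- dial_knob: black knob: round skirt 52 mm across, 6.5 mm high, on it an upright bar grip 52 mm long, 12 mm thick, up to 41 mm above this origin, a white line on its pointer end. Origin: on the vertical axis, under the skirt, 72.5 mm above the tray; x along the bar to the pointer, turning with the dial; at off 0.6 rad anticlockwise of the dryer's x. Pinch the bar's long faces from above about 28 mm up
- long_forceps_mid (a point): centre (half-way up, 5 mm above what it lies on) of the longer steel forceps, 135 mm long (y), 16 mm wide (x) and 10 mm high, about 20 g; lying loose on the 3 mm thick dark green rubber mat in the middle of the tray
- long_forceps: the same forceps; origin under its centre
- short_forceps_mid (a point): centre (half-way up, 5 mm above what it lies on) of the shorter steel forceps, 115 mm long (y), 13 mm wide (x) and 10 mm high, about 20 g; lying loose on the 3 mm thick dark green rubber mat in the middle of the tray
- short_forceps: the same forceps; origin under its centre
- syringe_mid (a point): centre (half-way up, 7.5 mm above what it lies on) of the used plastic syringe, 132 mm long (y; green cap at +y, plunger at -y), barrel 16 mm wide and 15 mm high at this point, finger flange 32 mm wide at y = -36 mm, 25 g; lying loose on the 3 mm thick dark green rubber mat in the middle of the tray
- syringe: the same syringe; origin under its centre
- dish_middle (a point): middle of the kidney-shaped steel dish with used swabs (it stands firm), 8 mm above the tray: 187 mm wide (x), 344 mm long (y), its rim 39 mm above this point; it stands on the half of the tray that the dryer leaves. Clear floor, up to 4 mm above this point, for x from -40 to +35 mm and y from -40 to +100 mm: a syringe lies well along y, its centre at y = +25 mm
- bottle: white pump bottle with a blue-banded label and green-capped stem, 82 mm wide, 249 mm tall, at the back of the tray; origin under its centre
- jar: clear jar of cotton with a red lid, 75 mm wide, 94 mm tall, at the back; origin under its centre
- needle_vial: glass vial with a needle standing in its stopper, 28 mm wide, 110 mm tall, at the back; origin under its centre
- drops: brown dropper bottle with a black teat, 34 mm wide, 102 mm tall, at the back; origin under its centre
- carton: open white and blue carton of wipes, 75 x 147 x 81 mm, at the back; origin under its centre
- gauze: flat white paper pack with a blue band, 68 x 104 x 12 mm, at the back; origin under its centre
- blue_vial: small white vial with a blue cap, 24 mm wide, 41 mm tall, at the back; origin under its centre

How it is judged:
On the way, in this order (a step that is already met when the one before it is completed fails the run):
1. both forceps lie flat in the dryer's basket and the syringe lies in the kidney dish, all let go, with the dial still at off (x of long_forceps_mid in the frame of basket between -0.05 and 0.05 m and y of long_forceps_mid in the frame of basket between -0.035 and 0.035 m and z of long_forceps_mid in the frame of basket between -0.01 and 0.022 m and angle between long_forceps_mid's own y axis and vertical between 1.32 and 1.82 rad and x of short_forceps_mid in the frame of basket between -0.05 and 0.05 m and y of short_forceps_mid in the frame of basket between -0.035 and 0.035 m and z of short_forceps_mid in the frame of basket between -0.01 and 0.022 m and angle between short_forceps_mid's own y axis and vertical between 1.32 and 1.82 rad and x of syringe_mid in the frame of dish_middle between -0.065 and 0.065 m and y of syringe_mid in the frame of dish_middle between -0.11 and 0.11 m and z of syringe_mid in the frame of dish_middle between -0.01 and 0.034 m and contact force between the fingers and long_forceps below 0.1 N and contact force between the fingers and short_forceps below 0.1 N and contact force between the fingers and syringe below 0.1 N and value of joint dial below 0.35 rad), for 0.2 s.
2. the dial is held at the third click (value of joint dial above 1.1 rad and contact force between the fingers and dial_knob above 0.3 N), for 0.3 s.
At the end, for the whole second after the job is handed in: Fingers hold the dial still above 1.10 rad (over 0.3 N). Forceps untouched and still in the basket: within 0.25 rad of level, centres within 50 mm (x) and 35 mm (y), under 22 mm up. Syringe likewise in the dish: within 65 mm (x), 110 mm (y), under 34 mm above dish_middle (all of step 2 and velocity of joint dial between -0.3 and 0.3 rad/s and x of long_forceps_mid in the frame of basket between -0.05 and 0.05 m and y of long_forceps_mid in the frame of basket between -0.035 and 0.035 m and z of long_forceps_mid in the frame of basket between -0.01 and 0.022 m and angle between long_forceps_mid's own y axis and vertical between 1.32 and 1.82 rad and x of short_forceps_mid in the frame of basket between -0.05 and 0.05 m and y of short_forceps_mid in the frame of basket between -0.035 and 0.035 m and z of short_forceps_mid in the frame of basket between -0.01 and 0.022 m and angle between short_forceps_mid's own y axis and vertical between 1.32 and 1.82 rad and x of syringe_mid in the frame of dish_middle between -0.065 and 0.065 m and y of syringe_mid in the frame of dish_middle between -0.11 and 0.11 m and z of syringe_mid in the frame of dish_middle between -0.01 and 0.034 m and contact force between the fingers and long_forceps below 0.1 N and contact force between the fingers and short_forceps below 0.1 N and contact force between the fingers and syringe below 0.1 N and linear speed of each of long_forceps, short_forceps, syringe below 0.05 m/s); the arm keeps its last pose, push and grip.
It fails at once if the dial is turned (beyond 0.35 rad) while any of the forceps or the syringe is not yet in its place (value of joint dial above 0.35 rad and not ((x of long_forceps_mid in the frame of basket between -0.05 and 0.05 m and y of long_forceps_mid in the frame of basket between -0.035 and 0.035 m and z of long_forceps_mid in the frame of basket between -0.01 and 0.022 m and angle between long_forceps_mid's own y axis and vertical between 1.32 and 1.82 rad) and (x of short_forceps_mid in the frame of basket between -0.05 and 0.05 m and y of short_forceps_mid in the frame of basket between -0.035 and 0.035 m and z of short_forceps_mid in the frame of basket between -0.01 and 0.022 m and angle between short_forceps_mid's own y axis and vertical between 1.32 and 1.82 rad) and (x of syringe_mid in the frame of dish_middle between -0.065 and 0.065 m and y of syringe_mid in the frame of dish_middle between -0.11 and 0.11 m and z of syringe_mid in the frame of dish_middle between -0.01 and 0.034 m))).
It fails at once if something at the back of the tray is moved more than 30 mm (distance of any of bottle, jar, needle_vial, drops, carton, gauze, blue_vial from where it was at the start of the episode above 0.03 m).
It also fails if it takes over 72 s, if anything falls off the work surface, if the arm or the gripper's body presses on something with over 40 N, if the wrist force passes 120 N, or if a joint passes its speed limit or range.

## Robot

A 6-joint arm with a two-finger parallel gripper is mounted at the origin on a cart in front of the work surface, level with it; the furniture and walls round the work are solid. World frame = base frame: x ahead of the robot, y to its left, z up, the work surface at z = 0. Lengths are in m, angles in rad, forces in N, time in s.
With the tool pointing down it reaches from about 0.375 to 0.9 m from the base axis. Payload 3.1 kg.
Tool frame: the origin (TCP) lies midway between the tips of the shut fingers; the grasp point (between the pads) lies robot.tcp_to_grasp behind it (robot.tcp_to_grasp is the distance from the TCP to the grasp point, in m); z points along the fingers, y is the direction in which the jaws open and shut (so a half turn about z gives the same grasp; the last joint's range is limited). The gripper opens to 87 mm and grips with 3 to 60 N. Pads are 19 mm wide; open, the fingers measure 117 mm over their backs; the gripper's body (75 mm by 190 mm) begins 51 mm behind the grasp point.
Start: joints at [-1.476, 0.527, 1.433, -0, 1.181, -0.178], TCP at [0.168, -0.602, 0.197] pointing down, gripper open.
Joint ranges: [-3.08, 3.08], [-0.75, 2.2], [0.22, 2.44], [-1.43, 4.57], [0, 2.65], [-2.85, 2.85]. Speed limits (rad/s): [2.79, 2.79, 3.14, 3.14, 3.14, 3.14].

## Interface

Orientations are given as a unit quaternion [x, y, z, w].
In Python, from rig import robot, cams, nets gives the robot as it stands. The module is installed in compiled form; this text tells all that it offers.
- The arm moves only by the tool play_rows, never from a script. Its argument "commands" is a list of rows, each an object of numbers: "x", "y", "z": the shift along the tool's x, y, z in mm; "spin": the turn about the tool's z in rad. In form: [{"x": .., "y": .., "z": .., "spin": ..}, ...]. A call has 1 to 8 rows; each row shifts and turns the pose as measured when the row begins, along the tool's axes as they then stand; what a row does not reach is not made up. A row lasts 1/10 s, in which the tool goes at most 50 mm and 8.59 degrees, less where a joint would pass 70% of its speed; a pose out of reach is approached as far as the arm can. A call is refused whole if a number of a shift passes 50 or a number of a turn 0.15, either way. A call with a gripper value outside its range is refused whole. "grip" is the opening, from 0 (shut) to 1 (fully open), set as the call begins (left out, the last holds). The fingers move at their own pace and stop on an object; "newtons" is the grip in N (left out, the last holds). Time passes only in rows, so rows that do not move let the fingers close. It gives the time, the measured TCP pose, the force and the opening at its end, in the units of the state.
- robot.get_obs(): the state, without advancing time (a new reading comes with each control period).
- cams.camera(name): name is "side" or "top"; returns a dict with "img" (384x512x3 uint8, red, green, blue), "fx", "fy", "cx", "cy" (pixels), "world_to_cam" (4x4, takes a point from world to camera coordinates). Camera axes: x right, y up, looking along -z (the intrinsics and any distortion apply to the point x, -y, -z); pixel columns grow to the right and rows downward; lengths in m; the calibration is good to about 2 mm. A picture is of the moment at which its call begins. There is no depth.
- robot.hand_in(): hands the job in, once; it reports no verdict.
Trained networks look in a picture, given as the dict that the camera call returned (one of the last four; its "shot" number tells which), for a name from the list of things; names that differ only in an ending like _2 or _b are one class to them, and where a whole thing is asked for, a point or a joint stands for the part that bears it (a point fixed in the world has none). Each returns a list of dicts, best first, with "conf" (0 to 1); they miss things now and then, are a little off and sometimes report something else, mostly with a low value. They report only what shows in the picture. A call takes as long as a camera call.
- nets.outline_of(picture, name): "region" (384x512 bool, what is visible of it) and "pixel" ([column, row] in pixels, amid what is visible of it).
The state is a dict: "time": time; "q": joint angles; "joint_velocities": joint speeds; "joint_torque": joint torques, N m; "position": TCP position; "tool_rot": TCP orientation; "ft_force": force on the tool from outside, world axes, zero at the start; "moment": the same for the moment, N m; "grip_width": finger opening in m.
Only numpy, scipy, OpenCV 4.12 (cv2) and the standard library are available. Lean on these libraries where they do the work, as an engineer would, in place of code of your own. Each camera call takes 0.05 s, during which the arm holds its last target.

## Working session

There is one attempt and no reset: what is moved stays moved. The work goes in short steps, Python scripts to look and compute and a tool call to move; the robot and the scene stay as the last step left them, time stands still between calls to the robot, and variables do not carry over. Pictures are saved under pics/ and viewed, and the job is handed in when it is done.

Besides the shell and the picture viewer there is one more tool, called after "Emit:" as name([rows], argument=value, ...), one row to a line, values as JSON. play_rows: Moves the arm, as the interface text tells. Its arguments: {"type":"object","properties":{"commands":{"type":"array"},"grip":{"type":"number"},"newtons":{"type":"number"}},"required":["commands"]}

```bash
mkdir -p pics; cat > h.py <<'E'
import numpy as np, cv2
from rig import robot, cams, nets
from scipy.spatial.transform import Rotation as R
def ray(c,p):
    x=(p[0]-c["cx"])/c["fx"]; y=(p[1]-c["cy"])/c["fy"]
    M=np.array(c["world_to_cam"]); Rm=M[:3,:3]; t=M[:3,3]
    d=Rm.T@np.array([x,-y,-1.0]); o=-Rm.T@t
    return o,d
def atz(c,p,z):
    o,d=ray(c,p); return o+d*(z-o[2])/d[2]
def proj(c,P):
    M=np.array(c["world_to_cam"]); q=M[:3,:3]@np.array(P)+M[:3,3]
    return np.array([c["cx"]+c["fx"]*q[0]/-q[2], c["cy"]+c["fy"]*(-q[1])/-q[2]])
def save(img,n,s=1.5):
    cv2.imwrite("pics/"+n,cv2.resize(np.ascontiguousarray(img[:,:,::-1]),None,fx=s,fy=s,interpolation=cv2.INTER_CUBIC))
E
python3 - <<'E'
from h import *
o=robot.get_obs(); print({k:np.round(v,3) for k,v in o.items()}, robot.tcp_to_grasp)
for n in("top","side"):
    c=cams.camera(n); save(c["img"],n+"0.png"); print(n,c.keys(),c["fx"],c["cx"],c["cy"]); print(np.round(c["world_to_cam"],3))
    for t in ["dryer","dial_knob","long_forceps","short_forceps","syringe","dish_middle","bottle","jar","needle_vial","drops","carton","gauze","blue_vial"]:
        r=nets.outline_of(c,t)
        print(t,[(round(float(a["conf"]),2),np.round(a["pixel"]),np.round(atz(c,a["pixel"],0.01),3)) for a in r[:2]])
E
```

```text
{'time': np.float64(0.0), 'q': array([-1.476,  0.528,  1.434, -0.   ,  1.181, -0.179]), 'joint_velocities': array([ 0., -0., -0.,  0., -0.,  0.]), 'joint_torque': array([ 1.0000e-03, -4.4003e+01, -1.7659e+01,  6.3000e-02,  5.8000e-02,
       -0.0000e+00]), 'position': array([ 0.168, -0.601,  0.196]), 'tool_rot': array([ 0.991,  0.136,  0.   , -0.001]), 'ft_force': array([ 0.578,  0.129, -0.347]), 'moment': array([-0.   , -0.016, -0.018]), 'grip_width': np.float64(0.087)} 0.0187
top dict_keys(['img', 'fx', 'fy', 'cx', 'cy', 'world_to_cam', 'shot']) 368.851454394229 253.1860910223723 190.17882860085737
[[-1.000e-03 -1.000e+00  1.000e-03  1.000e-03]
 [ 9.970e-01 -1.000e-03  7.200e-02 -5.920e-01]
 [-7.200e-02  1.000e-03  9.970e-01 -1.154e+00]
 [ 0.000e+00  0.000e+00  0.000e+00  1.000e+00]]
dryer [(0.64, array([331., 221.]), array([ 0.493, -0.247,  0.01 ]))]
dial_knob [(0.7, array([333., 241.]), array([ 0.431, -0.253,  0.01 ]))]
long_forceps []
short_forceps []
syringe []
dish_middle [(0.55, array([168., 224.]), array([0.485, 0.272, 0.01 ]))]
bottle [(0.62, array([191., 139.]), array([0.7
[... 1274 characters left out ...]
rray([0.499, 0.215, 0.01 ])), (0.32, array([158., 217.]), array([0.83 , 0.113, 0.01 ]))]
bottle [(0.74, array([252., 158.]), array([ 0.734, -0.276,  0.01 ])), (0.73, array([158., 219.]), array([0.822, 0.121, 0.01 ]))]
jar [(0.76, array([188., 208.]), array([0.778, 0.048, 0.01 ]))]
needle_vial [(0.65, array([317., 168.]), array([ 0.516, -0.289,  0.01 ])), (0.61, array([216., 199.]), array([ 0.728, -0.015,  0.01 ]))]
drops [(0.59, array([207., 181.]), array([ 0.799, -0.093,  0.01 ]))]
carton [(0.7, array([231., 169.]), array([ 0.764, -0.183,  0.01 ])), (0.42, array([304., 211.]), array([ 0.485, -0.051,  0.01 ]))]
gauze [(0.65, array([252., 158.]), array([ 0.733, -0.278,  0.01 ]))]
blue_vial []
```

View pics/top0.png

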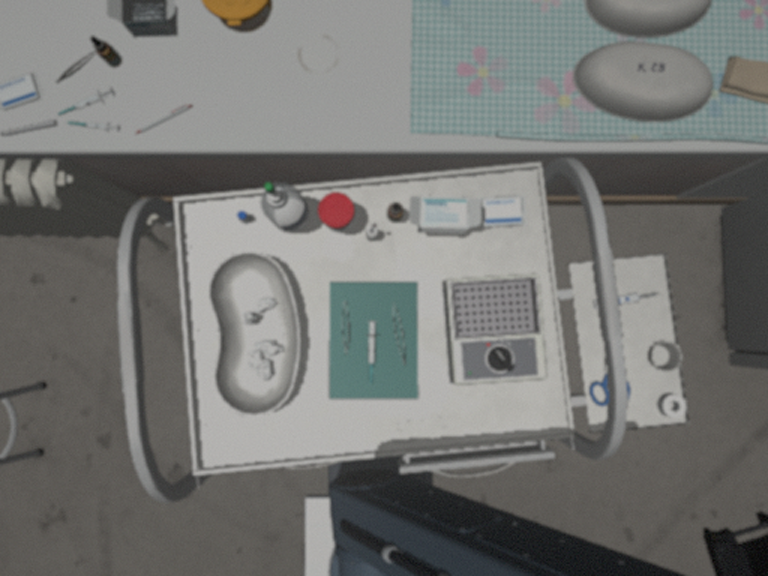

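View pics/side0.png

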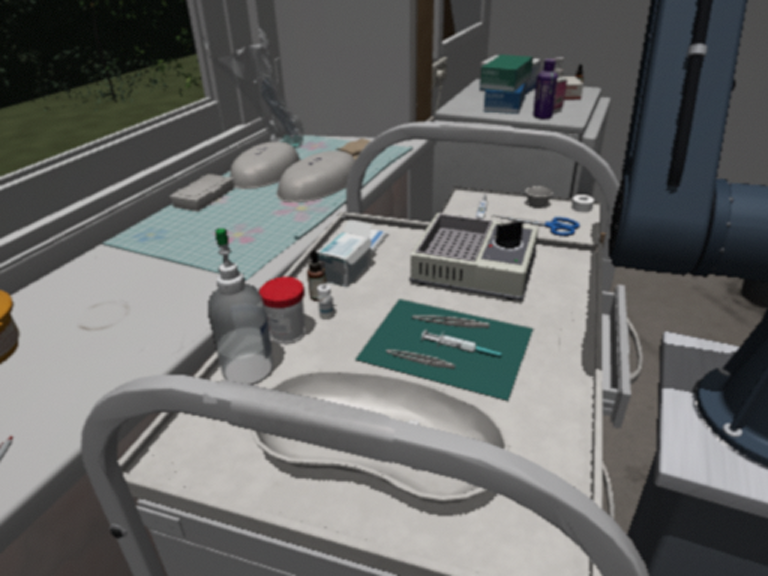

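```bash
python3 - <<'E'
from h import *
c=cams.camera("top"); im=c["img"][150:310,110:400]; cv2.imwrite("pics/top1.png",cv2.resize(im[:,:,::-1],None,fx=2.75,fy=2.75,interpolation=cv2.INTER_CUBIC))
c=cams.camera("side"); im=c["img"][120:330,180:400]; cv2.imwrite("pics/side1.png",cv2.resize(im[:,:,::-1],None,fx=2.8,fy=2.8,interpolation=cv2.INTER_CUBIC))
E
```

```text
(no output)
```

View pics/top1.png

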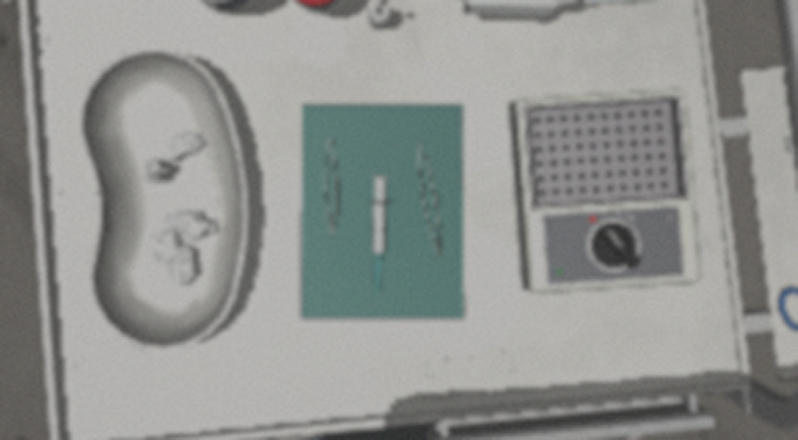

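View pics/side1.png

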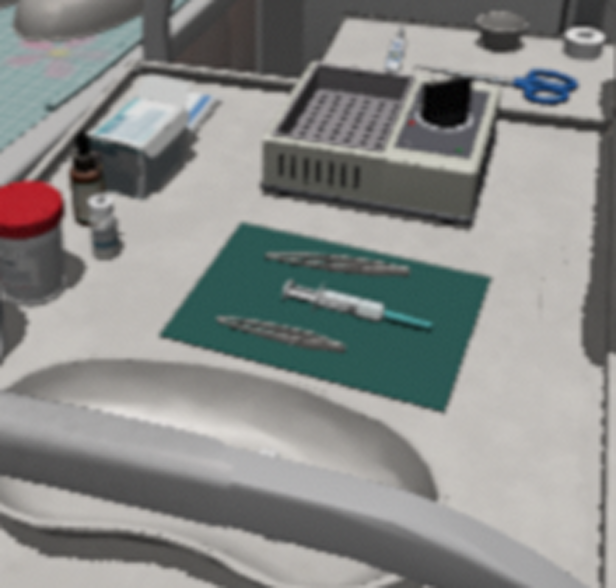

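The mat carries, left to right, the short forceps, syringe (green cap towards the robot) and long forceps, all along world x. The dryer is on the right with its dial near the robot, and the dish is on the left. Next I'll measure them.

```bash
python3 - <<'E'
from h import *
ims=[cams.camera("top") for _ in range(4)]; c=ims[-1]
im=np.mean([a["img"].astype(float) for a in ims],0).astype(np.uint8)
np.save("top.npy",im); np.savez("topc.npz",**{k:c[k] for k in("fx","fy","cx","cy","world_to_cam")})
r=im.astype(int); 
sub=im[185:268,216:282]; cv2.imwrite("pics/mat.png",cv2.resize(sub[:,:,::-1],None,fx=7,fy=7,interpolation=cv2.INTER_CUBIC))
sub=im[175:265,290:372]; cv2.imwrite("pics/dry.png",cv2.resize(sub[:,:,::-1],None,fx=6.5,fy=6.5,interpolation=cv2.INTER_CUBIC))
sub=im[165:280,135:205]; cv2.imwrite("pics/dish.png",cv2.resize(sub[:,:,::-1],None,fx=5,fy=5,interpolation=cv2.INTER_CUBIC))
sub=im[190:265,222:276].astype(float); med=np.median(sub.reshape(-1,3),0); print(med)
d=np.abs(sub-med).sum(2); m=(d>25).astype(np.uint8)
m=cv2.morphologyEx(m,cv2.MORPH_CLOSE,np.ones((7,3),np.uint8))
n,l,s,ce=cv2.connectedComponentsWithStats(m)
for i in range(1,n):
    if s[i,4]<15: continue
    x0,y0,w,h,a=s[i]; ys,xs=np.nonzero(l==i)
    P=np.array([atz(c,(222+x,190+y),0.009)[:2] for x,y in zip(xs,ys)])
    (cx,cy),(w2,h2),an=cv2.minAreaRect((P*1000).astype(np.float32))
    v=np.linalg.eigh(np.cov(P.T))[1][:,1]
    print(s[i],ce[i]+[222,190],"rect ctr",cx,cy,w2,h2,"mean",P.mean(0).round(4),"yaw",np.arctan2(v[1],v[0]))
E
```

```text
[ 90. 120. 115.]
[ 6 10  6 35 97] [230.73195876 217.50515464] rect ctr 506.5625915527344 73.47112274169922 108.65017700195312 16.022714614868164 mean [0.5048 0.0727] yaw -3.061337628923476
[ 39  15  10  37 132] [266.16666667 222.42424242] rect ctr 487.6880187988281 -41.486427307128906 117.11289978027344 23.504470825195312 mean [ 0.489  -0.0407] yaw -2.9039208717015987
[ 23  23   9  34 165] [247.32727273 228.41212121] rect ctr 466.6258239746094 14.211963653564453 104.93355560302734 25.59911346435547 mean [0.47   0.0196] yaw 3.1376659253472585
```

View pics/mat.png

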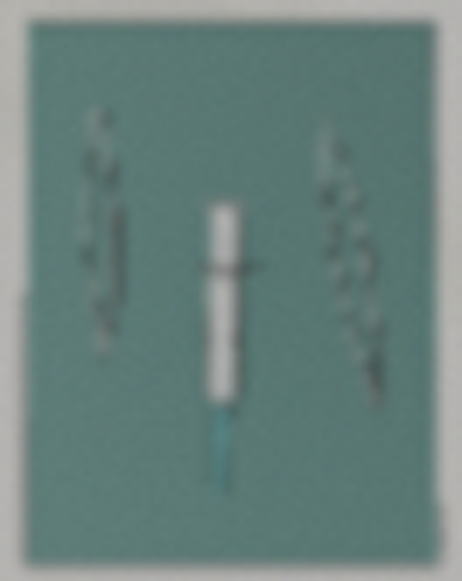

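View pics/dry.png

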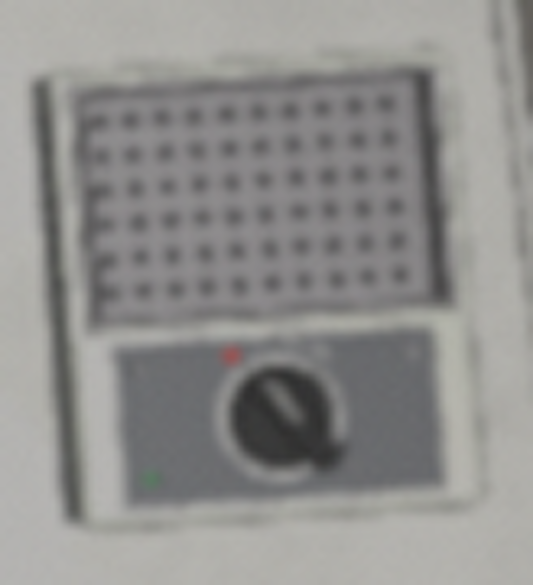

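View pics/dish.png

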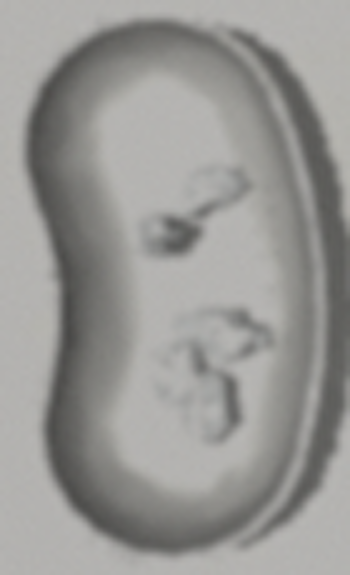

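```bash
python3 - <<'E'
from h import *
c=dict(np.load("topc.npz"))
def f(n,a,s,o,z): 
    p=atz(c,(np.array(a)+.5)/s-.5+np.array(o),z); print(n,p.round(4)); return p
for n,a,b in [("short",(100,108),(103,358)),("long",(327,122),(378,405)),("syr",(225,200),(222,492))]:
    A=f(n,a,7,(216,185),.009);B=f(n,b,7,(216,185),.009); d=A-B; print(n,"ctr",((A+B)/2).round(4),np.linalg.norm(d),"yaw",np.arctan2(d[1],d[0]))
o=(290,175)
q=[f("bas",a,6.5,o,.073) for a in [(75,88),(435,68),(452,305),(90,328)]]; print(np.mean(q,0),np.linalg.norm(q[0]-q[1]),np.linalg.norm(q[1]-q[2]))
for i,j in((1,0),(2,3)): d=q[j]-q[i]; print("yaw",np.arctan2(d[1],d[0])-np.pi/2)
for i,j in((3,0),(2,1)): d=q[j]-q[i]; print("yaw",np.arctan2(d[1],d[0]))
a=f("boxBL",(85,525),6.5,o,.07);b=f("boxBR",(485,500),6.5,o,.07);print(np.linalg.norm(a-b), np.arctan2(*(a-b)[[1,0]])-np.pi/2)
f("TL",(50,75),6.5,o,.07)
f("skirt",(280,415),6.5,o,.079); f("bartop",(293,415),6.5,o,.1135)
f("ptr",(262,372),6.5,o,.1135);f("tail",(328,460),6.5,o,.1135)
f("dishrim",(179,284),5,(135,165),.047)
for p in [(179,18),(179,550),(28,150),(328,284)]: f("rim",p,5,(135,165),.047)
c=cams.camera("side")
for t in ["dryer","dial_knob","long_forceps","short_forceps","syringe"]:
    r=nets.outline_of(c,t)
    if r:
        ys,xs=np.nonzero(r[0]["region"]); 
        if t in("dryer","dial_knob"): continue
        P=np.array([atz(c,(x,y),.008)[:2] for x,y in zip(xs,ys)]);print(t,len(xs),P.mean(0),cv2.minAreaRect((P*1000).astype(np.float32)))
E
```

```text
short [0.5609 0.0757 0.009 ]
short [0.4468 0.074  0.009 ]
short ctr [0.5038 0.0748 0.009 ] 0.11408864030959039 yaw 0.015237076750583242
long [ 0.5543 -0.0285  0.009 ]
long [ 0.4254 -0.0513  0.009 ]
long ctr [ 0.4898 -0.0399  0.009 ] 0.1309598830589227 yaw 0.17525628587395684
syr [0.5186 0.0183 0.009 ]
syr [0.3862 0.0197 0.009 ]
syr ctr [0.4524 0.019  0.009 ] 0.13241920960209005 yaw -0.010515473045859761
bas [ 0.594  -0.1453  0.073 ]
bas [ 0.6032 -0.3144  0.073 ]
bas [ 0.4923 -0.32    0.073 ]
bas [ 0.4819 -0.1511  0.073 ]
[ 0.54282553 -0.23271453  0.073     ] 0.16930572762814464 0.11097354401298716
yaw 0.05440909738047872
yaw 0.061834694669140156
yaw 0.051671782301729155
yaw 0.05008027185080436
boxBL [ 0.3908 -0.1482  0.07  ]
boxBR [ 0.402  -0.3342  0.07  ]
0.18629018371277342 0.06037910029560445
TL [ 0.6003 -0.134   0.07  ]
skirt [ 0.4419 -0.2377  0.079 ]
bartop [ 0.4439 -0.2361  0.1135]
ptr [ 0.4631 -0.2225  0.1135]
tail [ 0.4239 -0.2514  0.1135]
dishrim [0.493  0.2573 0.047 ]
rim [0.659  0.2597 0.047 ]
rim [0.3305 0.2549 0.047 ]
rim [0.5763 0.3525 0.047 ]
rim [0.4929 0.165  0.047 ]
long_forceps 111 [ 0.4780771  -0.04285489] ((484.11114501953125, -41.522281646728516), (109.90808868408203, 16.631921768188477), 10.829913139343262)
short_forceps 164 [0.49457246 0.07388518] ((494.75128173828125, 73.21861267089844), (86.27306365966797, 20.105525970458984), 0.7317501306533813)
syringe 275 [0.46129494 0.01468646] ((456.056396484375, 17.58490753173828), (34.08319091796875, 127.66165924072266), 80.84325408935547)
```

```bash
cat >> h.py <<'E'
def yaw():
    M=R.from_quat(robot.get_obs()["tool_rot"]).as_matrix(); return np.arctan2(M[1,0],M[0,0]),M
def st():
    o=robot.get_obs(); y,M=yaw(); print("t %.2f"%o["time"],"pos",o["position"].round(4),"yaw %.3f"%y,"tilt",M[:,2].round(3),"q",o["q"].round(2),"w %.4f"%o["grip_width"],"F",o["ft_force"].round(1))
def plan(x,y,z,yw=None,vmax=45,smax=.14):
    """equal world steps, printed in tool axes row by row"""
    o=robot.get_obs(); p=o["position"]; y0,M=yaw(); d=np.array([x,y,z])-p
    ds=0 if yw is None else (yw-y0)
    n=int(max(np.ceil(np.linalg.norm(d)*1000/vmax),np.ceil(abs(ds)/smax),1))
    st(); print("n",n,"world d mm",(d*1000).round(1),"spin",round(-ds,3))
    out=[]
    for i in range(n):
        a=y0+ds*i/n; c,s=np.cos(a),np.sin(a); e=d/n*1000
        out.append({"x":round(float(c*e[0]+s*e[1]),1),"y":round(float(s*e[0]-c*e[1]),1),"z":round(float(-e[2]),1),"spin":round(float(-ds/n),3)})
    if ds==0: print(n,"x",out[0])
    else: print(out)
E
python3 - <<'E'
from h import *
c=cams.camera("side")
for p in [(333,87),(400,140),(240,150)]:
    o,d=ray(c,p); k=(-.42-o[1])/d[1]; print(o+d*k)
for p in [(200,270),(350,310),(100,255)]:
    o,d=ray(c,p); k=(.43-o[1])/d[1]; print(o+d*k)
plan(.3,-.45,.36)
plan(.489,-.041,.2,.175)
E
```

```text
[ 0.51631142 -0.42        0.22751129]
[ 0.29343438 -0.42        0.08537743]
[ 0.84815384 -0.42       -0.04791153]
[0.48938136 0.43       0.23270445]
[0.2910946  0.43       0.24372798]
[0.67286082 0.43       0.19667692]
t 2.05 pos [ 0.1684 -0.6019  0.1965] yaw 0.273 tilt [-0.  0. -1.] q [-1.48  0.53  1.43 -0.    1.18 -0.18] w 0.0868 F [ 0.8 -0.2 -0.8]
n 6 world d mm [131.6 151.9 163.5] spin 0
6 x {'x': 27.9, 'y': -18.5, 'z': -27.2, 'spin': 0.0}
t 2.05 pos [ 0.1684 -0.6019  0.1965] yaw 0.273 tilt [-0.  0. -1.] q [-1.48  0.53  1.43 -0.    1.18 -0.18] w 0.0868 F [ 0.8 -0.2 -0.8]
n 15 world d mm [320.6 560.9   3.5] spin 0.098
[{'x': 30.7, 'y': -30.2, 'z': -0.2, 'spin': 0.007}, {'x': 30.5, 'y': -30.4, 'z': -0.2, 'spin': 0.007}, {'x': 30.3, 'y': -30.6, 'z': -0.2, 'spin': 0.007}, {'x': 30.1, 'y': -30.8, 'z': -0.2, 'spin': 0.007}, {'x': 29.9, 'y': -31.0, 'z': -0.2, 'spin': 0.007}, {'x': 29.7, 'y': -31.2, 'z': -0.2, 'spin': 0.007}, {'x': 29.5, 'y': -31.4, 'z': -0.2, 'spin': 0.007}, {'x': 29.2, 'y': -31.6, 'z': -0.2, 'spin': 0.007}, {'x': 29.0, 'y': -31.8, 'z': -0.2, 'spin': 0.007}, {'x': 28.8, 'y': -32.0, 'z': -0.2, 'spin': 0.007}, {'x': 28.6, 'y': -32.2, 'z': -0.2, 'spin': 0.007}, {'x': 28.4, 'y': -32.4, 'z': -0.2, 'spin': 0.007}, {'x': 28.2, 'y': -32.6, 'z': -0.2, 'spin': 0.007}, {'x': 28.0, 'y': -32.7, 'z': -0.2, 'spin': 0.007}, {'x': 27.8, 'y': -32.9, 'z': -0.2, 'spin': 0.007}]
```

Emit:
play_rows([
  {"z": -45},
  {"z": -45},
  {"z": -45},
  {"z": -45},
  {"x": 31, "y": -30},
  {"x": 31, "y": -30},
  {"x": 31, "y": -30},
  {"x": 31, "y": -30},
], grip=0.45)

```text
invalid input
```

```bash
python3 - <<'E'
from h import *
plan(.489,-.041,.25,.175)
E
```

```text
t 2.05 pos [ 0.1684 -0.6019  0.1965] yaw 0.273 tilt [-0.  0. -1.] q [-1.48  0.53  1.43 -0.    1.18 -0.18] w 0.0868 F [ 0.8 -0.2 -0.8]
n 15 world d mm [320.6 560.9  53.5] spin 0.098
[{'x': 30.7, 'y': -30.2, 'z': -3.6, 'spin': 0.007}, {'x': 30.5, 'y': -30.4, 'z': -3.6, 'spin': 0.007}, {'x': 30.3, 'y': -30.6, 'z': -3.6, 'spin': 0.007}, {'x': 30.1, 'y': -30.8, 'z': -3.6, 'spin': 0.007}, {'x': 29.9, 'y': -31.0, 'z': -3.6, 'spin': 0.007}, {'x': 29.7, 'y': -31.2, 'z': -3.6, 'spin': 0.007}, {'x': 29.5, 'y': -31.4, 'z': -3.6, 'spin': 0.007}, {'x': 29.2, 'y': -31.6, 'z': -3.6, 'spin': 0.007}, {'x': 29.0, 'y': -31.8, 'z': -3.6, 'spin': 0.007}, {'x': 28.8, 'y': -32.0, 'z': -3.6, 'spin': 0.007}, {'x': 28.6, 'y': -32.2, 'z': -3.6, 'spin': 0.007}, {'x': 28.4, 'y': -32.4, 'z': -3.6, 'spin': 0.007}, {'x': 28.2, 'y': -32.6, 'z': -3.6, 'spin': 0.007}, {'x': 28.0, 'y': -32.7, 'z': -3.6, 'spin': 0.007}, {'x': 27.8, 'y': -32.9, 'z': -3.6, 'spin': 0.007}]
```

Emit:
play_rows([
  {"x": 0, "y": 0, "z": -45, "spin": 0},
  {"x": 0, "y": 0, "z": -45, "spin": 0},
  {"x": 0, "y": 0, "z": -45, "spin": 0},
  {"x": 0, "y": 0, "z": -45, "spin": 0},
  {"x": 31, "y": -30, "z": 0, "spin": 0},
  {"x": 31, "y": -30, "z": 0, "spin": 0},
  {"x": 31, "y": -30, "z": 0, "spin": 0},
  {"x": 31, "y": -30, "z": 0, "spin": 0},
], grip=0.45)

```text
time: 2.85
position: [0.2552, -0.4548, 0.3832]
tool_rot: [0.991, 0.131, 0.0, 0.001]
ft_force: [0.2, 0.6, 0.6]
grip_width: 0.0404
```

```bash
python3 - <<'E'
from h import *
plan(.489,-.041,.2,.175)
E
```

```text
t 2.85 pos [ 0.2552 -0.4548  0.3832] yaw 0.264 tilt [ 0.001 -0.002 -1.   ] q [-1.27  0.21  1.41  0.    1.52  0.03] w 0.0404 F [0.2 0.6 0.6]
n 12 world d mm [ 233.8  413.8 -183.2] spin 0.089
[{'x': 27.8, 'y': -28.2, 'z': 15.3, 'spin': 0.007}, {'x': 27.6, 'y': -28.4, 'z': 15.3, 'spin': 0.007}, {'x': 27.4, 'y': -28.6, 'z': 15.3, 'spin': 0.007}, {'x': 27.2, 'y': -28.8, 'z': 15.3, 'spin': 0.007}, {'x': 27.0, 'y': -29.0, 'z': 15.3, 'spin': 0.007}, {'x': 26.7, 'y': -29.2, 'z': 15.3, 'spin': 0.007}, {'x': 26.5, 'y': -29.4, 'z': 15.3, 'spin': 0.007}, {'x': 26.3, 'y': -29.6, 'z': 15.3, 'spin': 0.007}, {'x': 26.1, 'y': -29.8, 'z': 15.3, 'spin': 0.007}, {'x': 25.9, 'y': -30.0, 'z': 15.3, 'spin': 0.007}, {'x': 25.6, 'y': -30.2, 'z': 15.3, 'spin': 0.007}, {'x': 25.4, 'y': -30.4, 'z': 15.3, 'spin': 0.007}]
```

Emit:
play_rows([
  {"x": 28, "y": -29, "z": 0, "spin": 0.01},
  {"x": 28, "y": -29, "z": 0, "spin": 0.01},
  {"x": 28, "y": -29, "z": 5, "spin": 0.01},
  {"x": 28, "y": -29, "z": 10, "spin": 0.01},
  {"x": 27, "y": -29, "z": 15, "spin": 0.01},
  {"x": 27, "y": -29, "z": 15, "spin": 0.01},
  {"x": 27, "y": -29, "z": 15, "spin": 0.01},
  {"x": 26, "y": -30, "z": 15, "spin": 0.01},
])

```text
time: 3.65
position: [0.4226, -0.1679, 0.3096]
tool_rot: [0.996, 0.089, 0.005, 0.007]
ft_force: [1.1, -0.7, 0.7]
grip_width: 0.0393
```

```bash
python3 - <<'E'
from h import *
plan(.489,-.041,.12,.175)
E
```

```text
t 3.65 pos [ 0.4226 -0.1679  0.3096] yaw 0.178 tilt [ 0.011 -0.013 -1.   ] q [-0.62  0.15  1.69 -0.    1.28  0.77] w 0.0393 F [ 1.1 -0.7  0.7]
n 6 world d mm [  66.4  126.9 -189.6] spin 0.003
[{'x': 14.6, 'y': -18.9, 'z': 31.6, 'spin': 0.0}, {'x': 14.6, 'y': -18.9, 'z': 31.6, 'spin': 0.0}, {'x': 14.6, 'y': -18.9, 'z': 31.6, 'spin': 0.0}, {'x': 14.6, 'y': -18.9, 'z': 31.6, 'spin': 0.0}, {'x': 14.6, 'y': -18.9, 'z': 31.6, 'spin': 0.0}, {'x': 14.6, 'y': -18.9, 'z': 31.6, 'spin': 0.0}]
```

Emit:
play_rows([
  {"x": 15, "y": -19, "z": 31, "spin": 0},
  {"x": 15, "y": -19, "z": 31, "spin": 0},
  {"x": 15, "y": -19, "z": 31, "spin": 0},
  {"x": 15, "y": -19, "z": 31, "spin": 0},
  {"x": 13, "y": -17, "z": 30, "spin": 0},
  {"x": 0, "y": 0, "z": 0, "spin": 0},
])

```text
time: 4.25
position: [0.4841, -0.057, 0.1505]
tool_rot: [0.996, 0.092, 0.007, 0.008]
ft_force: [-0.5, -0.6, 0.2]
grip_width: 0.0391
```

```bash
python3 - <<'E'
from h import *
plan(.489,-.041,.05,.175,vmax=30)
E
```

```text
t 4.25 pos [ 0.4841 -0.057   0.1505] yaw 0.185 tilt [ 0.016 -0.015 -1.   ] q [-0.34  0.41  1.83 -0.01  0.88  1.05] w 0.0391 F [-0.5 -0.6  0.2]
n 4 world d mm [   4.9   16.  -100.5] spin 0.01
[{'x': 2.0, 'y': -3.7, 'z': 25.1, 'spin': 0.003}, {'x': 1.9, 'y': -3.7, 'z': 25.1, 'spin': 0.003}, {'x': 1.9, 'y': -3.7, 'z': 25.1, 'spin': 0.003}, {'x': 1.9, 'y': -3.7, 'z': 25.1, 'spin': 0.003}]
```

Emit:
play_rows([
  {"x": 2, "y": -4, "z": 24, "spin": 0},
  {"x": 2, "y": -4, "z": 24, "spin": 0},
  {"x": 2, "y": -4, "z": 24, "spin": 0},
  {"x": 2, "y": -4, "z": 24, "spin": 0},
  {"x": 0, "y": 0, "z": 0, "spin": 0},
  {"x": 0, "y": 0, "z": 0, "spin": 0},
])

```text
time: 4.85
position: [0.497, -0.0461, 0.058]
tool_rot: [0.995, 0.093, 0.013, 0.012]
ft_force: [0.5, -1.0, 0.2]
grip_width: 0.0392
```

```bash
python3 - <<'E'
from h import *
plan(.489,-.041,.005,.175,vmax=20)
c=cams.camera("side"); im=c["img"][120:300,180:400]; cv2.imwrite("pics/s2.png",cv2.resize(im[:,:,::-1],None,fx=3.2,fy=3.2,interpolation=cv2.INTER_CUBIC))
E
```

```text
t 4.85 pos [ 0.497  -0.0461  0.058 ] yaw 0.187 tilt [ 0.028 -0.021 -0.999] q [-0.31  0.58  1.89 -0.02  0.64  1.09] w 0.0392 F [ 0.5 -1.   0.2]
n 3 world d mm [ -8.    5.1 -53. ] spin 0.012
[{'x': -2.3, 'y': -2.2, 'z': 17.7, 'spin': 0.004}, {'x': -2.3, 'y': -2.2, 'z': 17.7, 'spin': 0.004}, {'x': -2.3, 'y': -2.1, 'z': 17.7, 'spin': 0.004}]
```

View pics/s2.png

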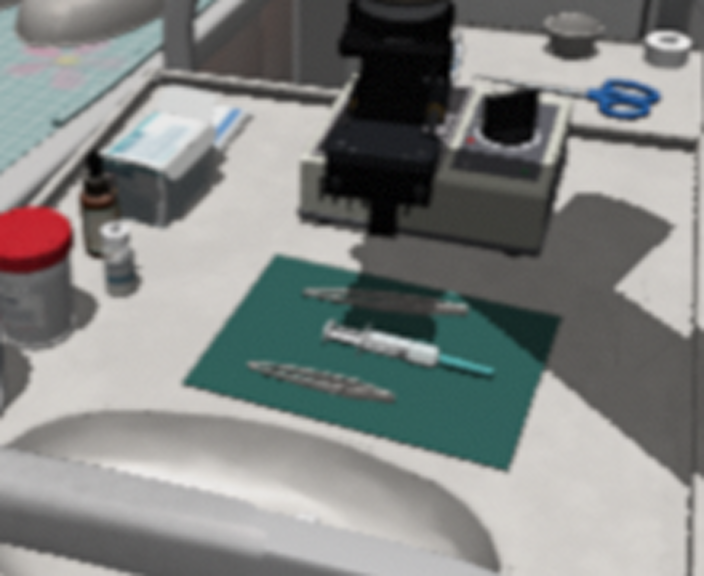

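Emit:
play_rows([
  {"x": -3, "y": -2, "z": 17, "spin": 0},
  {"x": -3, "y": -2, "z": 17, "spin": 0},
  {"x": -3, "y": -2, "z": 10, "spin": 0},
  {"x": 0, "y": 0, "z": 0, "spin": 0},
])

```text
time: 5.3
position: [0.4943, -0.0466, 0.02]
tool_rot: [0.995, 0.092, 0.02, 0.015]
ft_force: [-0.3, -0.4, 0.5]
grip_width: 0.0391
```

```bash
python3 - <<'E'
from h import *
plan(.489,-.041,.005,.175,vmax=20)
E
```

```text
t 5.30 pos [ 0.4943 -0.0466  0.02  ] yaw 0.186 tilt [ 0.043 -0.027 -0.999] q [-0.31  0.65  1.93 -0.02  0.52  1.1 ] w 0.0391 F [-0.3 -0.4  0.5]
n 1 world d mm [ -5.3   5.6 -15. ] spin 0.011
[{'x': -4.2, 'y': -6.5, 'z': 15.0, 'spin': 0.011}]
```

Emit:
play_rows([
  {"x": -2, "y": -3, "z": 6, "spin": 0},
  {"x": -2, "y": -3, "z": 6, "spin": 0},
  {"x": -1, "y": -1, "z": 3, "spin": 0},
  {"x": 0, "y": 0, "z": 0, "spin": 0},
])

```text
time: 5.7
position: [0.4916, -0.0422, 0.0073]
tool_rot: [0.995, 0.092, 0.024, 0.017]
ft_force: [-0.1, 0.5, -0.2]
grip_width: 0.0388
```

```bash
python3 - <<'E'
from h import *
plan(.489,-.041,.005,.175,vmax=20)
E
```

```text
t 5.70 pos [ 0.4916 -0.0422  0.0073] yaw 0.186 tilt [ 0.051 -0.029 -0.998] q [-0.3   0.67  1.95 -0.03  0.47  1.11] w 0.0388 F [-0.1  0.5 -0.2]
n 1 world d mm [-2.6  1.2 -2.3] spin 0.011
[{'x': -2.4, 'y': -1.6, 'z': 2.3, 'spin': 0.011}]
```

Emit:
play_rows([
  {"x": -1, "y": -1, "z": 3, "spin": 0},
  {"x": 0, "y": 0, "z": 0, "spin": 0},
])

```text
time: 5.9
position: [0.4908, -0.0414, 0.0042]
tool_rot: [0.995, 0.092, 0.024, 0.017]
ft_force: [-0.4, -0.3, -0.0]
grip_width: 0.0394
```

Emit:
play_rows([
  {"x": 0, "y": 0, "z": 0, "spin": 0},
  {"x": 0, "y": 0, "z": 0, "spin": 0},
  {"x": 0, "y": 0, "z": 0, "spin": 0},
  {"x": 0, "y": 0, "z": 0, "spin": 0},
], grip=0, newtons=15)

```text
time: 6.3
position: [0.4912, -0.0415, 0.0043]
tool_rot: [0.995, 0.092, 0.024, 0.017]
ft_force: [0.0, 0.1, -0.4]
grip_width: 0.0149
```

```bash
python3 - <<'E'
from h import *
st()
E
```

```text
t 6.30 pos [ 0.4912 -0.0415  0.0043] yaw 0.186 tilt [ 0.052 -0.03  -0.998] q [-0.3   0.68  1.95 -0.03  0.46  1.11] w 0.0149 F [ 0.   0.1 -0.4]
```

Emit:
play_rows([
  {"x": 0, "y": 0, "z": -20, "spin": 0},
  {"x": 0, "y": 0, "z": -30, "spin": 0},
  {"x": 0, "y": 0, "z": -30, "spin": 0},
  {"x": 0, "y": 0, "z": -30, "spin": 0},
  {"x": 0, "y": 0, "z": -30, "spin": 0},
  {"x": 0, "y": 0, "z": -15, "spin": 0},
  {"x": 0, "y": 0, "z": 0, "spin": 0},
])

```text
time: 7.0
position: [0.4822, -0.0367, 0.1641]
tool_rot: [0.995, 0.092, 0.023, 0.017]
ft_force: [-0.0, 0.4, 0.4]
grip_width: 0.0004
```

```bash
python3 - <<'E'
from h import *
b=np.array([.543,-.2327]);a=.055;p=b+.024*np.array([np.cos(a),np.sin(a)]); print(p)
plan(p[0],p[1],.17,a+np.pi/2-0.011,vmax=25)
c=cams.camera("side"); im=c["img"][60:300,180:400]; cv2.imwrite("pics/s3.png",cv2.resize(im[:,:,::-1],None,fx=2.4,fy=2.4,interpolation=cv2.INTER_CUBIC))
E
```

```text
[ 0.56696371 -0.23138067]
t 7.00 pos [ 0.4822 -0.0367  0.1641] yaw 0.185 tilt [ 0.049 -0.029 -0.998] q [-0.3   0.37  1.85 -0.02  0.86  1.1 ] w 0.0004 F [-0.   0.4  0.4]
n 11 world d mm [  84.7 -194.6    5.9] spin -1.429
[{'x': 4.3, 'y': 18.8, 'z': -0.5, 'spin': -0.13}, {'x': 1.8, 'y': 19.2, 'z': -0.5, 'spin': -0.13}, {'x': -0.7, 'y': 19.3, 'z': -0.5, 'spin': -0.13}, {'x': -3.2, 'y': 19.0, 'z': -0.5, 'spin': -0.13}, {'x': -5.6, 'y': 18.5, 'z': -0.5, 'spin': -0.13}, {'x': -8.0, 'y': 17.6, 'z': -0.5, 'spin': -0.13}, {'x': -10.2, 'y': 16.4, 'z': -0.5, 'spin': -0.13}, {'x': -12.2, 'y': 15.0, 'z': -0.5, 'spin': -0.13}, {'x': -14.0, 'y': 13.2, 'z': -0.5, 'spin': -0.13}, {'x': -15.6, 'y': 11.3, 'z': -0.5, 'spin': -0.13}, {'x': -17.0, 'y': 9.2, 'z': -0.5, 'spin': -0.13}]
```

View pics/s3.png

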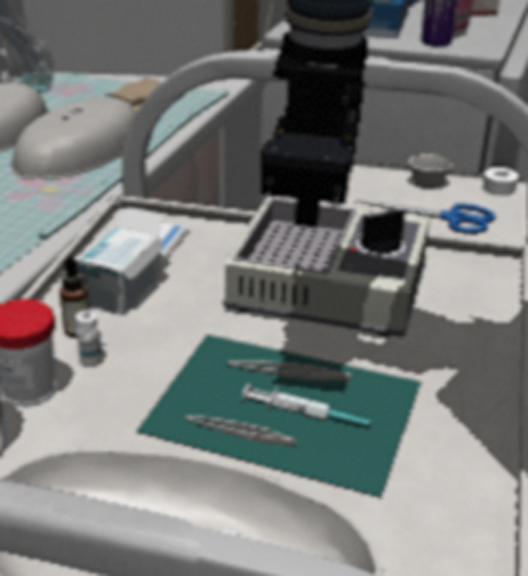

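```bash
cat >> h.py <<'E'
def sidefind(t,z=.008,n=3):
    for _ in range(n):
        c=cams.camera("side"); r=nets.outline_of(c,t)
        for a in r[:2]:
            ys,xs=np.nonzero(a["region"]); P=np.array([atz(c,(x,y),z)[:2] for x,y in zip(xs,ys)])
            v=np.linalg.eigh(np.cov(P.T))[1][:,1]; q=(P-P.mean(0))@v
            print(t,"%.2f"%a["conf"],len(xs),"mean",P.mean(0).round(4),"mid",(P.mean(0)+v*(q.max()+q.min())/2).round(4),"len %.3f"%(q.max()-q.min()),"yaw %.3f"%((np.arctan2(v[1],v[0])+np.pi/2)%np.pi-np.pi/2))
    return c
E
python3 - <<'E'
from h import *
c=sidefind("long_forceps",n=2)
im=c["img"][190:270,230:350]; cv2.imwrite("pics/s4.png",cv2.resize(im[:,:,::-1],None,fx=6,fy=6,interpolation=cv2.INTER_CUBIC))
c=cams.camera("top"); im=c["img"][170:270,210:350]; cv2.imwrite("pics/t4.png",cv2.resize(im[:,:,::-1],None,fx=5.5,fy=5.5,interpolation=cv2.INTER_CUBIC))
E
```

```text
long_forceps 0.62 3697 mean [ 0.5121 -0.2803] mid [ 0.5153 -0.3016] len 0.343 yaw -1.421
long_forceps 0.51 1086 mean [ 0.7673 -0.1934] mid [ 0.7709 -0.2039] len 0.282 yaw -1.242
long_forceps 0.60 178 mean [ 0.4685 -0.0436] mid [ 0.4722 -0.0428] len 0.091 yaw 0.210
```

View pics/s4.png

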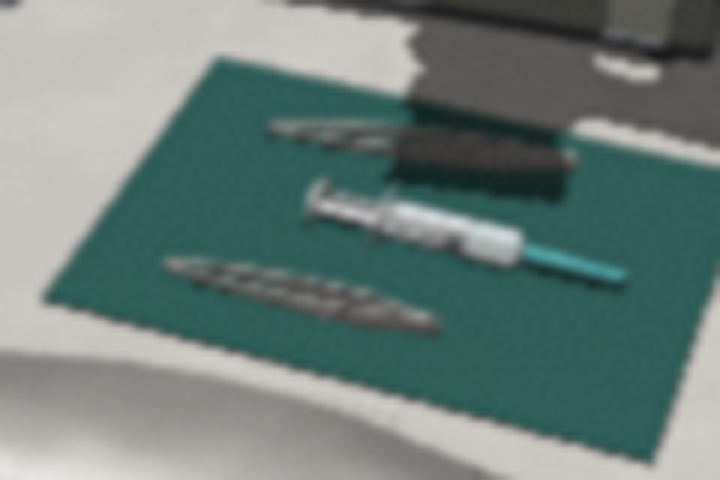

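View pics/t4.png

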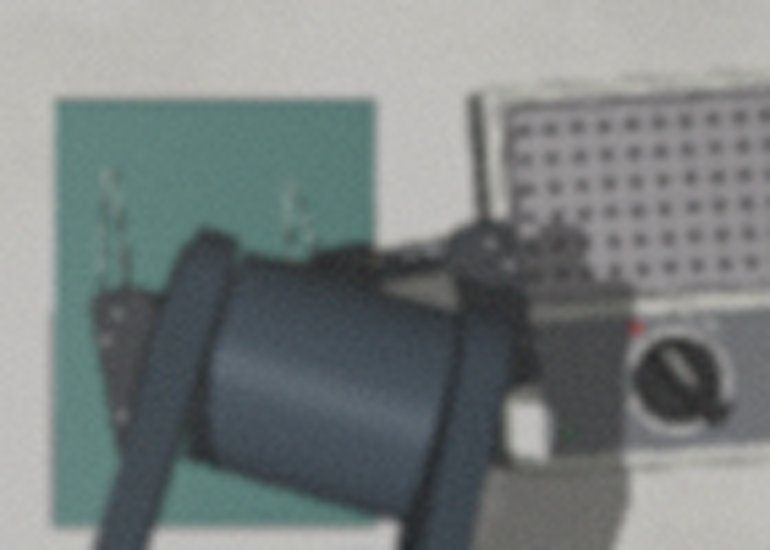

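```bash
python3 - <<'E'
from h import *
c=cams.camera("side")
A=atz(c,(274.7,211.2),.008);B=atz(c,(326.2,216.7),.008);print(A,B,(A+B)/2,np.arctan2(*(A-B)[[1,0]]))
plan(.489,-.041,.04,.175)
E
```

```text
[ 0.55600084 -0.02499653  0.008     ] [ 0.42421655 -0.0514806   0.008     ] [ 0.4901087  -0.03823856  0.008     ] 0.19832358393887292
t 7.35 pos [ 0.4801 -0.0363  0.1607] yaw 0.185 tilt [ 0.042 -0.026 -0.999] q [-0.3   0.37  1.86 -0.02  0.86  1.1 ] w 0.0008 F [0.9 0.7 0.5]
n 3 world d mm [   8.9   -4.7 -120.7] spin 0.01
[{'x': 2.6, 'y': 2.1, 'z': 40.2, 'spin': 0.003}, {'x': 2.6, 'y': 2.1, 'z': 40.2, 'spin': 0.003}, {'x': 2.6, 'y': 2.1, 'z': 40.2, 'spin': 0.003}]
```

Emit:
play_rows([
  {"x": 1, "y": 0, "z": 25, "spin": 0},
  {"x": 1, "y": 0, "z": 25, "spin": 0},
  {"x": 1, "y": 0, "z": 25, "spin": 0},
  {"x": 0, "y": 0, "z": 25, "spin": 0},
  {"x": 0, "y": 0, "z": 20, "spin": 0},
  {"x": 0, "y": 0, "z": 10, "spin": 0},
  {"x": 0, "y": 0, "z": 0, "spin": 0},
], grip=0.45)

```text
time: 8.05
position: [0.4887, -0.0394, 0.0225]
tool_rot: [0.996, 0.092, 0.018, 0.014]
ft_force: [-0.1, 0.1, 0.5]
grip_width: 0.0383
```

```bash
python3 - <<'E'
from h import *
plan(.490,-.0395,.004,.19,vmax=10)
E
```

```text
t 8.05 pos [ 0.4887 -0.0394  0.0225] yaw 0.185 tilt [ 0.038 -0.025 -0.999] q [-0.3   0.64  1.94 -0.03  0.52  1.11] w 0.0383 F [-0.1  0.1  0.5]
n 2 world d mm [  1.3  -0.1 -18.5] spin -0.005
[{'x': 0.6, 'y': 0.2, 'z': 9.3, 'spin': -0.003}, {'x': 0.6, 'y': 0.2, 'z': 9.3, 'spin': -0.003}]
```

Emit:
play_rows([
  {"x": 0, "y": 0, "z": 8, "spin": 0},
  {"x": 0, "y": 0, "z": 7, "spin": 0},
  {"x": 0, "y": 0, "z": 4, "spin": 0},
  {"x": 0, "y": 0, "z": 0, "spin": 0},
])

```text
time: 8.45
position: [0.4909, -0.0403, 0.0036]
tool_rot: [0.995, 0.092, 0.019, 0.015]
ft_force: [-0.3, 0.4, 0.1]
grip_width: 0.0392
```

Emit:
play_rows([
  {"x": 0, "y": 0, "z": 0, "spin": 0},
  {"x": 0, "y": 0, "z": 0, "spin": 0},
  {"x": 0, "y": 0, "z": 0, "spin": 0},
  {"x": 0, "y": 0, "z": 0, "spin": 0},
  {"x": 0, "y": 0, "z": 0, "spin": 0},
  {"x": 0, "y": 0, "z": 0, "spin": 0},
  {"x": 0, "y": 0, "z": 0, "spin": 0},
], grip=0, newtons=20)

```text
time: 9.15
position: [0.492, -0.0406, 0.0052]
tool_rot: [0.995, 0.092, 0.021, 0.016]
ft_force: [-0.8, 0.5, 0.1]
grip_width: 0.0011
```

```bash
python3 - <<'E'
from h import *
st()
c=cams.camera("side"); im=c["img"][190:270,230:350]; cv2.imwrite("pics/s5.png",cv2.resize(im[:,:,::-1],None,fx=6,fy=6,interpolation=cv2.INTER_CUBIC))
E
```

```text
t 9.15 pos [ 0.492  -0.0406  0.0052] yaw 0.185 tilt [ 0.044 -0.027 -0.999] q [-0.3   0.68  1.94 -0.03  0.47  1.11] w 0.0011 F [-0.8  0.5  0.1]
```

View pics/s5.png

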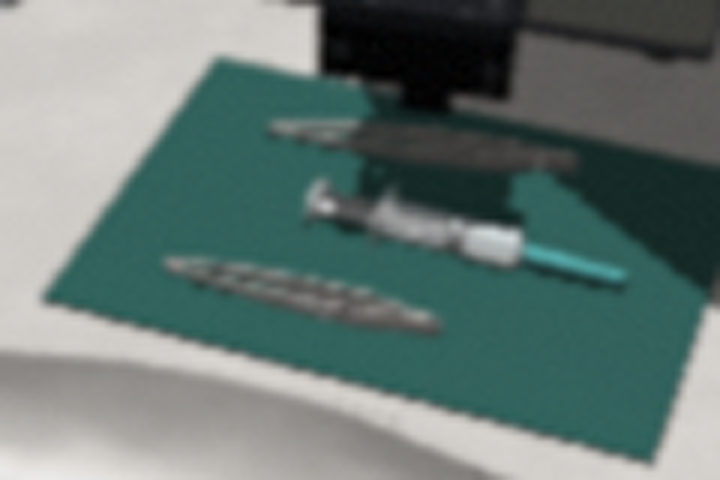

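```bash
python3 - <<'E'
from h import *
c=cams.camera("side"); o=robot.get_obs()
y,M=yaw()
for nm,P in (("tcp",o["position"]),("grasp",o["position"]-M[:,2]*.0187)):
    p=proj(c,P); print(nm,p,(p-[230,190])*6)
c2=cams.camera("top");print(proj(c2,o["position"]))
print(atz(c,(300.8,208),.005))
im=c["img"][170:230,260:340]; cv2.imwrite("pics/s6.png",cv2.resize(im[:,:,::-1],None,fx=9,fy=9,interpolation=cv2.INTER_CUBIC))
E
```

```text
tcp [299.65437053 214.14805453] [417.9262232  144.88832718]
grasp [300.20223094 208.49456919] [421.21338563 110.96741512]
[266.06594137 221.43745152]
[ 0.49780837 -0.0685497   0.005     ]
```

View pics/s6.png

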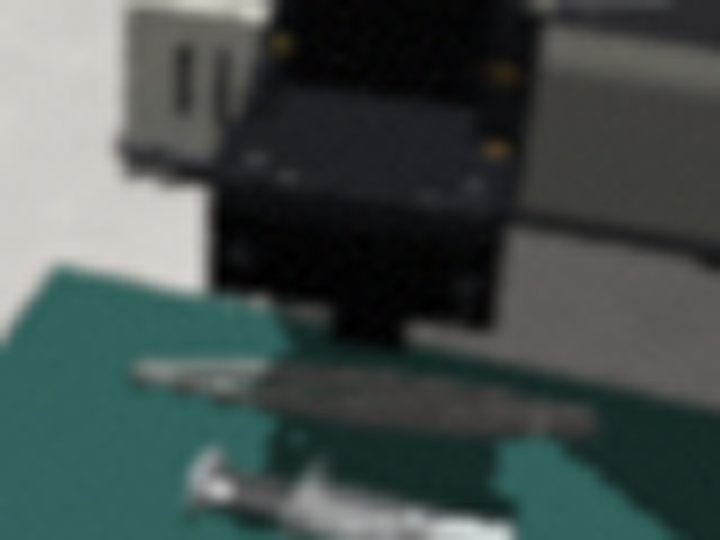

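Emit:
play_rows([
  {"x": 0, "y": 0, "z": 0, "spin": 0},
  {"x": 0, "y": 0, "z": 0, "spin": 0},
  {"x": 0, "y": 0, "z": 0, "spin": 0},
  {"x": 0, "y": 0, "z": 0, "spin": 0},
  {"x": 0, "y": 0, "z": 0, "spin": 0},
  {"x": 0, "y": 0, "z": 0, "spin": 0},
], grip=0.5)

```text
time: 9.9
position: [0.4919, -0.0405, 0.005]
tool_rot: [0.995, 0.092, 0.021, 0.015]
ft_force: [-0.0, 0.6, -0.4]
grip_width: 0.0387
```

```bash
python3 - <<'E'
from h import *
st()
c=cams.camera("side"); im=c["img"][170:230,260:340]; cv2.imwrite("pics/s7.png",cv2.resize(im[:,:,::-1],None,fx=9,fy=9,interpolation=cv2.INTER_CUBIC))
E
```

```text
t 9.90 pos [ 0.4919 -0.0405  0.005 ] yaw 0.185 tilt [ 0.044 -0.027 -0.999] q [-0.3   0.68  1.94 -0.03  0.47  1.11] w 0.0387 F [-0.   0.6 -0.4]
```

View pics/s7.png

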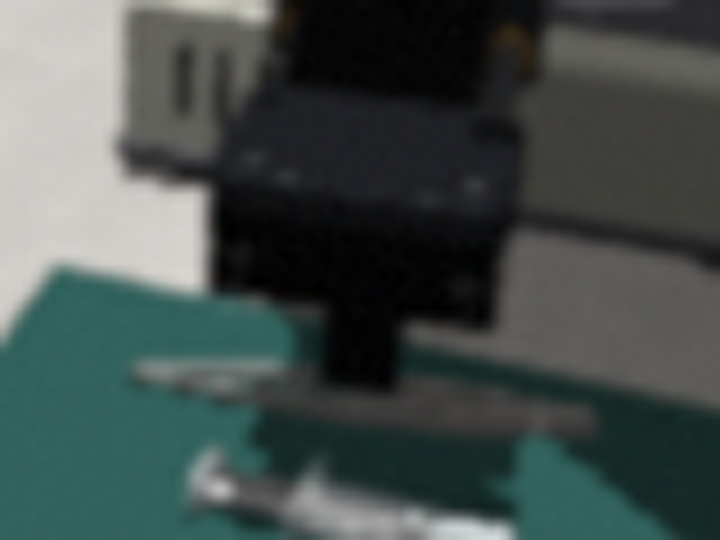

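Emit:
play_rows([
  {"x": 0, "y": 0, "z": 3, "spin": 0},
  {"x": 0, "y": 0, "z": 3, "spin": 0},
])

```text
time: 10.15
position: [0.4925, -0.0408, -0.001]
tool_rot: [0.995, 0.092, 0.021, 0.016]
ft_force: [0.1, 0.6, -0.4]
grip_width: 0.043
```

Emit:
play_rows([
  {"x": 0, "y": 0, "z": 3, "spin": 0},
  {"x": 0, "y": 0, "z": 3, "spin": 0},
])

```text
time: 10.35
position: [0.4927, -0.0409, -0.0076]
tool_rot: [0.995, 0.092, 0.021, 0.016]
ft_force: [-0.1, -0.2, -0.1]
grip_width: 0.0431
```

```bash
python3 - <<'E'
from h import *
st()
c=cams.camera("side"); im=c["img"][170:230,260:340]; cv2.imwrite("pics/s8.png",cv2.resize(im[:,:,::-1],None,fx=9,fy=9,interpolation=cv2.INTER_CUBIC))
E
```

```text
t 10.35 pos [ 0.4927 -0.0409 -0.0076] yaw 0.185 tilt [ 0.044 -0.027 -0.999] q [-0.3   0.7   1.94 -0.03  0.44  1.11] w 0.0431 F [-0.1 -0.2 -0.1]
```

View pics/s8.png

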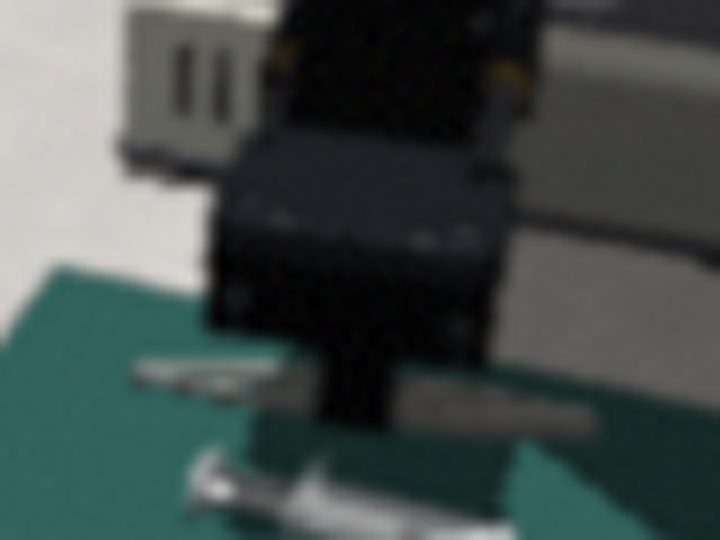

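Emit:
play_rows([
  {"x": 0, "y": 0, "z": 3, "spin": 0},
  {"x": 0, "y": 0, "z": 2, "spin": 0},
])

```text
time: 10.6
position: [0.4927, -0.041, -0.0136]
tool_rot: [0.995, 0.092, 0.02, 0.015]
ft_force: [0.4, -0.5, 0.3]
grip_width: 0.0431
```

Emit:
play_rows([
  {"x": 0, "y": 0, "z": 2, "spin": 0},
  {"x": 0, "y": 0, "z": 2, "spin": 0},
])

```text
time: 10.8
position: [0.4929, -0.0411, -0.018]
tool_rot: [0.995, 0.092, 0.02, 0.015]
ft_force: [-0.3, -0.8, -0.7]
grip_width: 0.0436
```

```bash
python3 - <<'E'
from h import *
st()
c=cams.camera("side"); im=c["img"][170:230,260:340]; cv2.imwrite("pics/s9.png",cv2.resize(im[:,:,::-1],None,fx=9,fy=9,interpolation=cv2.INTER_CUBIC))
E
```

```text
t 10.80 pos [ 0.4929 -0.0411 -0.018 ] yaw 0.185 tilt [ 0.043 -0.027 -0.999] q [-0.3   0.73  1.94 -0.03  0.42  1.11] w 0.0436 F [-0.3 -0.8 -0.7]
```

View pics/s9.png

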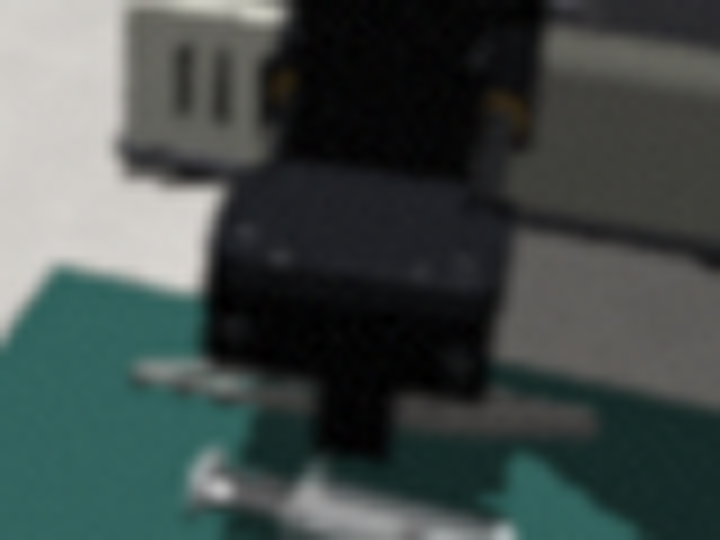

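```bash
python3 - <<'E'
from h import *
c=cams.camera("side")
for p,y in [((299.5,220.3),-.004),((300.5,213.1),-.006),((301,208.3),-.0255)]:
  for dy in (0,-.01,-.02):
    o,d=ray(c,p); k=(y+dy-o[1])/d[1]; print(p,y+dy,(o+d*k).round(4))
E
```

```text
(299.5, 220.3) -0.004 [ 0.481  -0.004   0.0137]
(299.5, 220.3) -0.014 [ 0.4839 -0.014   0.0059]
(299.5, 220.3) -0.024 [ 0.4868 -0.024  -0.0019]
(300.5, 213.1) -0.006 [ 0.48   -0.006   0.0351]
(300.5, 213.1) -0.016 [ 0.4829 -0.016   0.0276]
(300.5, 213.1) -0.026000000000000002 [ 0.4857 -0.026   0.0201]
(301, 208.3) -0.0255 [ 0.4849 -0.0255  0.0356]
(301, 208.3) -0.0355 [ 0.4878 -0.0355  0.0283]
(301, 208.3) -0.0455 [ 0.4906 -0.0455  0.021 ]
```

Emit:
play_rows([
  {"x": 0, "y": 0, "z": 2, "spin": 0},
  {"x": 0, "y": 0, "z": 1, "spin": 0},
])

```text
time: 11.1
position: [0.493, -0.0412, -0.0211]
tool_rot: [0.995, 0.092, 0.02, 0.015]
ft_force: [0.2, 0.5, -0.1]
grip_width: 0.0435
```

Emit:
play_rows([
  {"x": 0, "y": 0, "z": 2, "spin": 0},
  {"x": 0, "y": 0, "z": 1, "spin": 0},
])

```text
time: 11.3
position: [0.4931, -0.0412, -0.0217]
tool_rot: [0.995, 0.092, 0.021, 0.016]
ft_force: [-1.7, 0.3, 12.0]
grip_width: 0.0436
```

Emit:
play_rows([
  {"x": 0, "y": 0, "z": -2, "spin": 0},
  {"x": 0, "y": 0, "z": 0, "spin": 0},
])

```text
time: 11.5
position: [0.4934, -0.0413, -0.0188]
tool_rot: [0.995, 0.092, 0.021, 0.016]
ft_force: [-0.4, 0.2, -0.8]
grip_width: 0.0437
```

```bash
python3 - <<'E'
from h import *
st()
c=cams.camera("side"); im=c["img"][170:230,260:340]; cv2.imwrite("pics/s10.png",cv2.resize(im[:,:,::-1],None,fx=9,fy=9,interpolation=cv2.INTER_CUBIC))
E
```

```text
t 11.50 pos [ 0.4934 -0.0413 -0.0188] yaw 0.185 tilt [ 0.046 -0.028 -0.999] q [-0.3   0.73  1.95 -0.03  0.42  1.11] w 0.0437 F [-0.4  0.2 -0.8]
```

View pics/s10.png

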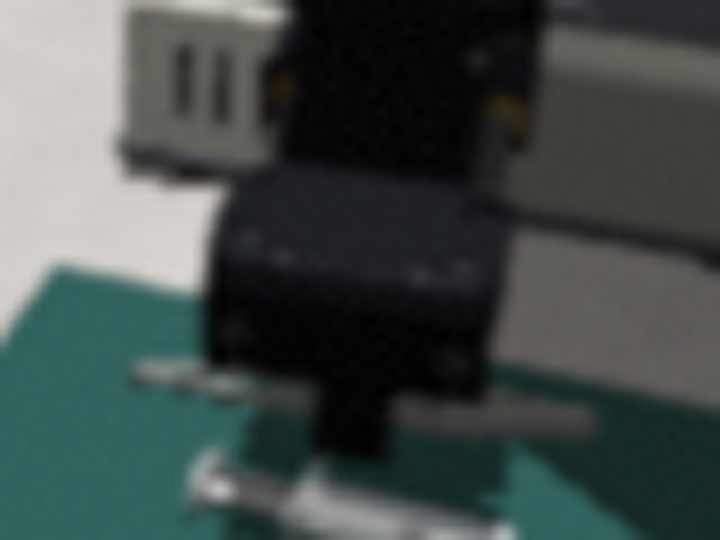

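Emit:
play_rows([
  {"x": 0, "y": 0, "z": 0, "spin": 0},
  {"x": 0, "y": 0, "z": 0, "spin": 0},
  {"x": 0, "y": 0, "z": 0, "spin": 0},
  {"x": 0, "y": 0, "z": 0, "spin": 0},
  {"x": 0, "y": 0, "z": 0, "spin": 0},
  {"x": 0, "y": 0, "z": 0, "spin": 0},
  {"x": 0, "y": 0, "z": 0, "spin": 0},
], grip=0, newtons=20)

```text
time: 12.25
position: [0.493, -0.0412, -0.0199]
tool_rot: [0.995, 0.092, 0.021, 0.015]
ft_force: [0.1, 0.3, 0.6]
grip_width: 0.0144
```

Emit:
play_rows([
  {"x": 0, "y": 0, "z": -10, "spin": 0},
  {"x": 0, "y": 0, "z": -20, "spin": 0},
  {"x": 0, "y": 0, "z": -20, "spin": 0},
  {"x": 0, "y": 0, "z": 0, "spin": 0},
])

```text
time: 12.65
position: [0.49, -0.0396, 0.0322]
tool_rot: [0.995, 0.092, 0.02, 0.015]
ft_force: [-0.6, -0.9, -0.4]
grip_width: 0.0145
```

```bash
python3 - <<'E'
from h import *
st()
c=cams.camera("side"); im=c["img"][140:240,250:350]; cv2.imwrite("pics/s11.png",cv2.resize(im[:,:,::-1],None,fx=6,fy=6,interpolation=cv2.INTER_CUBIC))
E
```

```text
t 12.65 pos [ 0.49   -0.0396  0.0322] yaw 0.185 tilt [ 0.042 -0.026 -0.999] q [-0.3   0.62  1.93 -0.03  0.54  1.11] w 0.0145 F [-0.6 -0.9 -0.4]
```

View pics/s11.png

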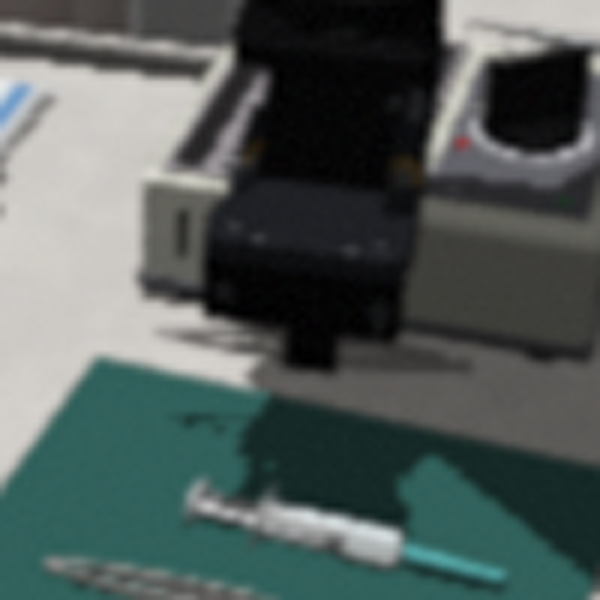

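```bash
python3 - <<'E'
from h import *
c=cams.camera("side"); o=robot.get_obs(); y,M=yaw(); im=c["img"].copy()
s=4
big=cv2.resize(im[100:250,220:370,::-1],None,fx=s,fy=s,interpolation=cv2.INTER_CUBIC)
def dot(P,col):
    p=proj(c,P); q=((p-[220,100]+.5)*s).astype(int); cv2.circle(big,tuple(int(v) for v in q),3,col,-1)
for off,col in ((0,(0,0,255)),(.024,(0,255,0))):
    for sx in(-1,1):
        for sy in(-1,1):
            dot(o["position"]+[0,0,off]+M@np.array([sx*.0375,sy*.095,-.0697]),col)
    dot(o["position"]+[0,0,off],col)
cv2.imwrite("pics/s12.png",big)
E
```

```text
(no output)
```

View pics/s12.png

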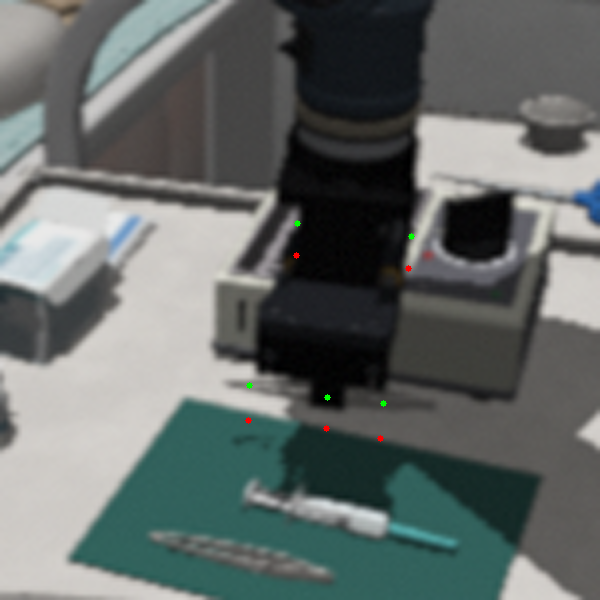

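```bash
python3 - <<'E'
from h import *
c=cams.camera("side"); st()
print(proj(c,(.489,-.0392,.061)), proj(c,(.489,-.0392,.071)),proj(c,(.489,-.0492,.061)))
A=atz(c,(277,195.75),.061);B=atz(c,(328.75,201.5),.061);print(A,B,(A+B)/2,np.linalg.norm(A-B))
plan(.4927,-.16,.14,.4,vmax=25)
E
```

```text
t 12.80 pos [ 0.4885 -0.0392  0.0299] yaw 0.184 tilt [ 0.038 -0.025 -0.999] q [-0.3   0.63  1.94 -0.03  0.54  1.11] w 0.0147 F [-0.8  0.7  0.5]
[301.55595372 196.87624228] [301.73439152 193.56707958] [302.74814023 194.86681363]
[ 0.54861087 -0.02116928  0.061     ] [ 0.42020196 -0.04411884  0.061     ] [ 0.48440641 -0.03264406  0.061     ] 0.1304435858803098
t 12.80 pos [ 0.4885 -0.0392  0.0299] yaw 0.184 tilt [ 0.038 -0.025 -0.999] q [-0.3   0.63  1.94 -0.03  0.54  1.11] w 0.0147 F [-0.8  0.7  0.5]
n 7 world d mm [   4.2 -120.8  110.1] spin -0.216
[{'x': -2.6, 'y': 17.1, 'z': -15.7, 'spin': -0.031}, {'x': -3.1, 'y': 17.0, 'z': -15.7, 'spin': -0.031}, {'x': -3.6, 'y': 16.9, 'z': -15.7, 'spin': -0.031}, {'x': -4.1, 'y': 16.8, 'z': -15.7, 'spin': -0.031}, {'x': -4.6, 'y': 16.6, 'z': -15.7, 'spin': -0.031}, {'x': -5.2, 'y': 16.5, 'z': -15.7, 'spin': -0.031}, {'x': -5.7, 'y': 16.3, 'z': -15.7, 'spin': -0.031}]
```

Emit:
play_rows([
  {"x": 0, "y": 0, "z": -25, "spin": 0},
  {"x": 0, "y": 0, "z": -25, "spin": 0},
  {"x": 0, "y": 0, "z": -25, "spin": 0},
  {"x": 0, "y": 0, "z": -25, "spin": 0},
  {"x": 0, "y": 0, "z": 0, "spin": 0},
])

```text
time: 13.3
position: [0.4813, -0.036, 0.1275]
tool_rot: [0.996, 0.092, 0.012, 0.012]
ft_force: [0.0, -0.4, -0.7]
grip_width: 0.0145
```

```bash
python3 - <<'E'
from h import *
plan(.567,-.2314,.14,1.62,vmax=25,smax=.12)
E
```

```text
t 13.30 pos [ 0.4813 -0.036   0.1275] yaw 0.184 tilt [ 0.025 -0.021 -0.999] q [-0.3   0.44  1.87 -0.02  0.8   1.1 ] w 0.0145 F [ 0.  -0.4 -0.7]
n 12 world d mm [  85.7 -195.4   12.5] spin -1.436
[{'x': 4.0, 'y': 17.3, 'z': -1.0, 'spin': -0.12}, {'x': 1.9, 'y': 17.7, 'z': -1.0, 'spin': -0.12}, {'x': -0.2, 'y': 17.8, 'z': -1.0, 'spin': -0.12}, {'x': -2.3, 'y': 17.6, 'z': -1.0, 'spin': -0.12}, {'x': -4.4, 'y': 17.2, 'z': -1.0, 'spin': -0.12}, {'x': -6.4, 'y': 16.6, 'z': -1.0, 'spin': -0.12}, {'x': -8.3, 'y': 15.7, 'z': -1.0, 'spin': -0.12}, {'x': -10.2, 'y': 14.6, 'z': -1.0, 'spin': -0.12}, {'x': -11.8, 'y': 13.3, 'z': -1.0, 'spin': -0.12}, {'x': -13.3, 'y': 11.8, 'z': -1.0, 'spin': -0.12}, {'x': -14.6, 'y': 10.1, 'z': -1.0, 'spin': -0.12}, {'x': -15.7, 'y': 8.3, 'z': -1.0, 'spin': -0.12}]
```

Emit:
play_rows([
  {"x": 4, "y": 17, "z": -2, "spin": -0.12},
  {"x": 2, "y": 18, "z": -2, "spin": -0.12},
  {"x": 0, "y": 18, "z": -2, "spin": -0.12},
  {"x": -2, "y": 18, "z": -2, "spin": -0.12},
  {"x": -4, "y": 17, "z": -2, "spin": -0.12},
  {"x": -6, "y": 17, "z": -2, "spin": -0.12},
  {"x": -8, "y": 16, "z": -2, "spin": -0.12},
  {"x": -10, "y": 15, "z": -1, "spin": -0.12},
])

```text
time: 14.1
position: [0.5354, -0.1641, 0.1321]
tool_rot: [0.83, 0.558, -0.003, 0.004]
ft_force: [-0.1, -0.4, -0.2]
grip_width: 0.0148
```

```bash
python3 - <<'E'
from h import *
plan(.567,-.2314,.14,1.62,vmax=25,smax=.12)
E
```

```text
t 14.10 pos [ 0.5354 -0.1641  0.1321] yaw 1.185 tilt [ 0.001 -0.01  -1.   ] q [-0.49  0.52  1.66 -0.01  0.95 -0.1 ] w 0.0148 F [-0.1 -0.4 -0.2]
n 4 world d mm [ 31.6 -67.3   7.9] spin -0.435
[{'x': -12.6, 'y': 13.7, 'z': -2.0, 'spin': -0.109}, {'x': -14.0, 'y': 12.2, 'z': -2.0, 'spin': -0.109}, {'x': -15.3, 'y': 10.6, 'z': -2.0, 'spin': -0.109}, {'x': -16.3, 'y': 8.9, 'z': -2.0, 'spin': -0.109}]
```

Emit:
play_rows([
  {"x": -13, "y": 14, "z": -2, "spin": -0.11},
  {"x": -14, "y": 12, "z": -2, "spin": -0.11},
  {"x": -15, "y": 11, "z": -2, "spin": -0.11},
  {"x": -16, "y": 9, "z": -2, "spin": -0.11},
  {"x": -5, "y": 0, "z": 0, "spin": -0.04},
  {"x": 0, "y": 0, "z": 0, "spin": 0},
])

```text
time: 14.7
position: [0.565, -0.2389, 0.1262]
tool_rot: [0.666, 0.746, -0.006, -0.006]
ft_force: [-0.2, -0.3, -1.1]
grip_width: 0.0145
```

```bash
python3 - <<'E'
from h import *
plan(.567,-.2314,.10,1.62,vmax=20,smax=.12)
c=cams.camera("side"); im=c["img"][90:240,230:380]; cv2.imwrite("pics/s13.png",cv2.resize(im[:,:,::-1],None,fx=4,fy=4,interpolation=cv2.INTER_CUBIC))
c=cams.camera("top"); im=c["img"][150:270,260:400]; cv2.imwrite("pics/t13.png",cv2.resize(im[:,:,::-1],None,fx=4.5,fy=4.5,interpolation=cv2.INTER_CUBIC))
E
```

```text
t 14.70 pos [ 0.565  -0.2389  0.1262] yaw 1.684 tilt [-0.017 -0.    -1.   ] q [-0.58  0.6   1.52 -0.01  1.04 -0.68] w 0.0145 F [-0.2 -0.3 -1.1]
n 2 world d mm [  2.    7.5 -26.2] spin 0.064
[{'x': 3.6, 'y': 1.4, 'z': 13.1, 'spin': 0.032}, {'x': 3.7, 'y': 1.3, 'z': 13.1, 'spin': 0.032}]
```

View pics/s13.png

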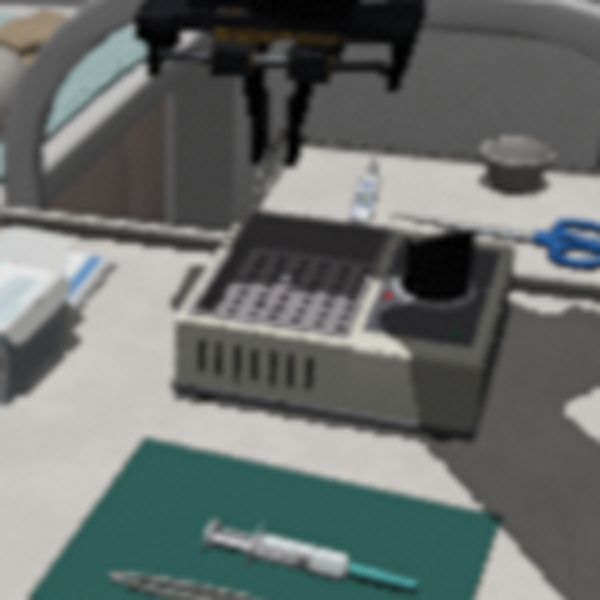

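View pics/t13.png

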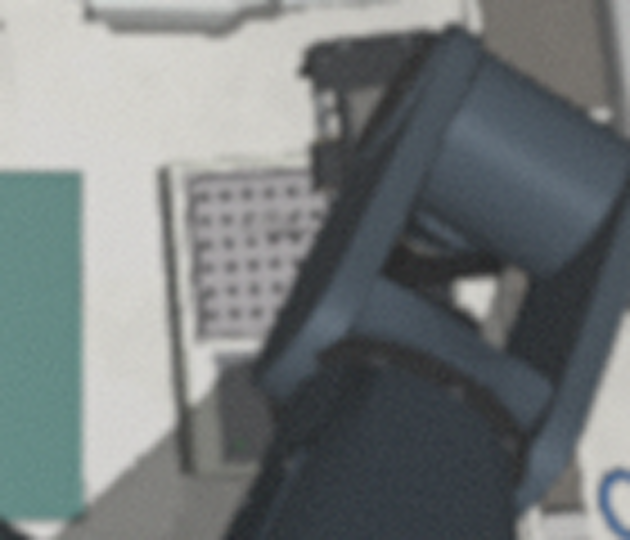

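```bash
python3 - <<'E'
from h import *
c=cams.camera("side"); o=robot.get_obs();p=o["position"]
for dz in (0,.024,.05): print(proj(c,p+[0,0,dz]))
for y in (-.2,-.24,-.28,-.32):
    oo,d=ray(c,(299,130.5)); k=(y-oo[1])/d[1]; print((oo+d*k).round(4))
s=4;big=cv2.resize(c["img"][90:240,230:380,::-1],None,fx=s,fy=s,interpolation=cv2.INTER_CUBIC)
y,M=yaw()
for off,col in ((0,(0,0,255)),(.024,(0,255,0))):
    for P in [M@np.array([sx*.0375,sy*.095,-.0697]) for sx in(-1,1) for sy in (-1,1)]+[np.zeros(3)]:
        q=((proj(c,p+[0,0,off]+P)-[230,90]+.5)*s).astype(int); cv2.circle(big,tuple(int(v) for v in q),3,col,-1)
cv2.imwrite("pics/s14.png",big)
E
```

```text
[298.34470024 137.66036818]
[298.68126031 129.99449152]
[299.05509622 121.47957782]
[ 0.5524 -0.2     0.1668]
[ 0.5646 -0.24    0.1486]
[ 0.5767 -0.28    0.1304]
[ 0.5889 -0.32    0.1123]
```

View pics/s14.png

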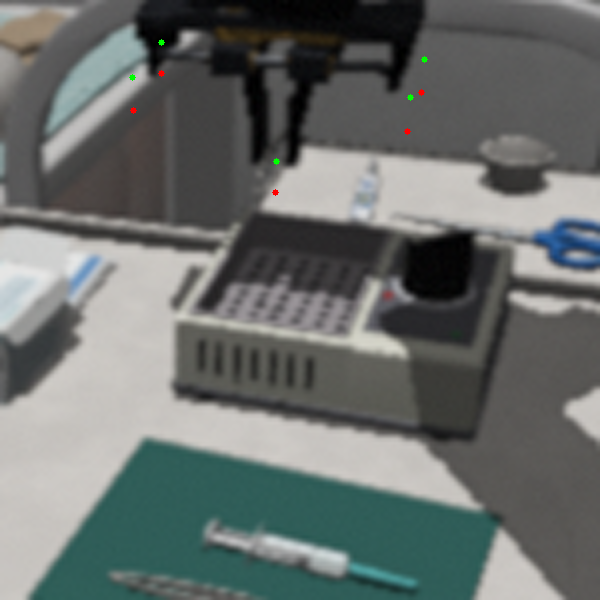

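Emit:
play_rows([
  {"x": 4, "y": 0, "z": 13, "spin": 0.03},
  {"x": 4, "y": 0, "z": 13, "spin": 0.03},
  {"x": 0, "y": 0, "z": 15, "spin": 0},
  {"x": 0, "y": 0, "z": 10, "spin": 0},
  {"x": 0, "y": 0, "z": 0, "spin": 0},
])

```text
time: 15.35
position: [0.5623, -0.226, 0.0737]
tool_rot: [0.689, 0.725, -0.006, -0.007]
ft_force: [0.2, -0.2, -1.0]
grip_width: 0.0145
```

```bash
python3 - <<'E'
from h import *
plan(.564,-.2314,.03,1.62,vmax=20,smax=.12)
c=cams.camera("side"); im=c["img"][90:240,230:380]; cv2.imwrite("pics/s15.png",cv2.resize(im[:,:,::-1],None,fx=4,fy=4,interpolation=cv2.INTER_CUBIC))
E
```

```text
t 15.35 pos [ 0.5623 -0.226   0.0737] yaw 1.622 tilt [-0.017  0.001 -1.   ] q [-0.56  0.67  1.57 -0.01  0.92 -0.61] w 0.0145 F [ 0.2 -0.2 -1. ]
n 3 world d mm [  1.7  -5.4 -43.7] spin 0.002
[{'x': -1.8, 'y': 0.5, 'z': 14.6, 'spin': 0.001}, {'x': -1.8, 'y': 0.5, 'z': 14.6, 'spin': 0.001}, {'x': -1.8, 'y': 0.5, 'z': 14.6, 'spin': 0.001}]
```

View pics/s15.png

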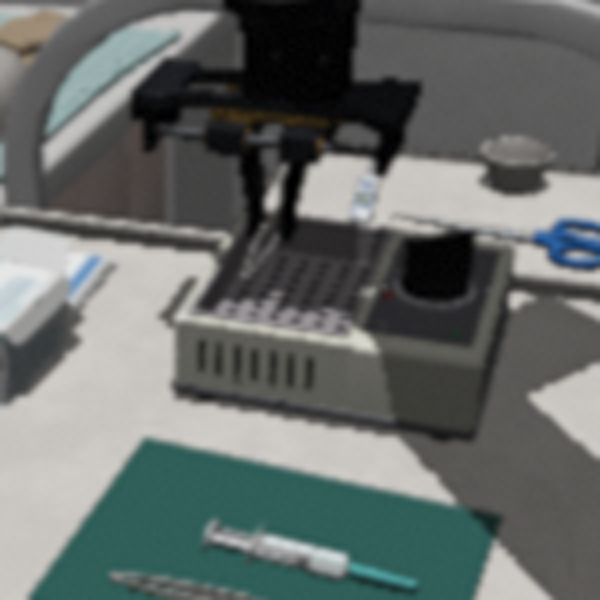

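Emit:
play_rows([
  {"x": -2, "y": 0, "z": 14, "spin": 0},
  {"x": -2, "y": 0, "z": 14, "spin": 0},
  {"x": -1, "y": 0, "z": 12, "spin": 0},
  {"x": 0, "y": 0, "z": 0, "spin": 0},
])

```text
time: 15.8
position: [0.5635, -0.2324, 0.0325]
tool_rot: [0.689, 0.725, -0.005, -0.005]
ft_force: [-0.2, 0.2, 0.3]
grip_width: 0.0145
```

```bash
python3 - <<'E'
from h import *
plan(.564,-.2314,.02,1.62,vmax=20,smax=.12)
c=cams.camera("side"); im=c["img"][120:200,260:370]; cv2.imwrite("pics/s16.png",cv2.resize(im[:,:,::-1],None,fx=6,fy=6,interpolation=cv2.INTER_CUBIC))
E
```

```text
t 15.80 pos [ 0.5635 -0.2324  0.0325] yaw 1.621 tilt [-0.014 -0.001 -1.   ] q [-0.57  0.73  1.58 -0.01  0.84 -0.61] w 0.0145 F [-0.2  0.2  0.3]
n 1 world d mm [  0.5   1.  -12.5] spin 0.001
[{'x': 1.0, 'y': 0.5, 'z': 12.5, 'spin': 0.001}]
```

View pics/s16.png

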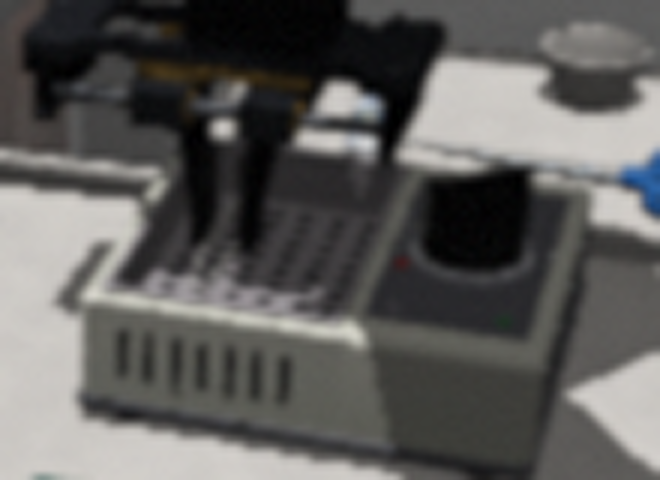

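Fingers with the forceps are inside the basket, clear of the walls. I'll lower until contact.

Emit:
play_rows([
  {"x": 0, "y": 0, "z": 6, "spin": 0},
  {"x": 0, "y": 0, "z": 3, "spin": 0},
  {"x": 0, "y": 0, "z": 2, "spin": 0},
])

```text
time: 16.15
position: [0.5646, -0.2333, 0.0221]
tool_rot: [0.689, 0.725, -0.005, -0.003]
ft_force: [-0.2, -0.1, 0.4]
grip_width: 0.0147
```

Emit:
play_rows([
  {"x": 0, "y": 0, "z": 2, "spin": 0},
  {"x": 0, "y": 0, "z": 2, "spin": 0},
])

```text
time: 16.35
position: [0.5649, -0.2334, 0.0182]
tool_rot: [0.689, 0.725, -0.005, -0.003]
ft_force: [-1.1, -0.5, 2.5]
grip_width: 0.0151
```

Emit:
play_rows([
  {"x": 0, "y": 0, "z": 0, "spin": 0},
  {"x": 0, "y": 0, "z": 0, "spin": 0},
  {"x": 0, "y": 0, "z": 0, "spin": 0},
  {"x": 0, "y": 0, "z": 0, "spin": 0},
], grip=0.27)

```text
time: 16.75
position: [0.5652, -0.2335, 0.0186]
tool_rot: [0.689, 0.725, -0.005, -0.002]
ft_force: [0.0, -0.1, -0.3]
grip_width: 0.0229
```

Emit:
play_rows([
  {"x": 0, "y": 0, "z": -15, "spin": 0},
  {"x": 0, "y": 0, "z": -20, "spin": 0},
  {"x": 0, "y": 0, "z": -25, "spin": 0},
  {"x": 0, "y": 0, "z": -25, "spin": 0},
  {"x": 0, "y": 0, "z": -25, "spin": 0},
  {"x": 0, "y": 0, "z": 0, "spin": 0},
])

```text
time: 17.35
position: [0.5668, -0.2332, 0.1371]
tool_rot: [0.689, 0.725, -0.004, -0.001]
ft_force: [0.2, -0.9, -0.6]
grip_width: 0.0236
```

```bash
python3 - <<'E'
from h import *
plan(.504,.074,.11,.015,vmax=25,smax=.12)
c=cams.camera("side"); im=c["img"][90:240,230:380]; cv2.imwrite("pics/s17.png",cv2.resize(im[:,:,::-1],None,fx=4,fy=4,interpolation=cv2.INTER_CUBIC))
E
```

```text
t 17.35 pos [ 0.5668 -0.2332  0.1371] yaw 1.622 tilt [-0.008 -0.004 -1.   ] q [-0.57  0.58  1.52 -0.01  1.05 -0.61] w 0.0236 F [ 0.2 -0.9 -0.6]
n 14 world d mm [-62.8 307.2 -27.1] spin 1.607
[{'x': 22.1, 'y': -3.4, 'z': 1.9, 'spin': 0.115}, {'x': 21.6, 'y': -5.9, 'z': 1.9, 'spin': 0.115}, {'x': 20.8, 'y': -8.3, 'z': 1.9, 'spin': 0.115}, {'x': 19.7, 'y': -10.6, 'z': 1.9, 'spin': 0.115}, {'x': 18.4, 'y': -12.8, 'z': 1.9, 'spin': 0.115}, {'x': 16.8, 'y': -14.8, 'z': 1.9, 'spin': 0.115}, {'x': 15.0, 'y': -16.7, 'z': 1.9, 'spin': 0.115}, {'x': 13.0, 'y': -18.3, 'z': 1.9, 'spin': 0.115}, {'x': 10.8, 'y': -19.6, 'z': 1.9, 'spin': 0.115}, {'x': 8.5, 'y': -20.7, 'z': 1.9, 'spin': 0.115}, {'x': 6.0, 'y': -21.6, 'z': 1.9, 'spin': 0.115}, {'x': 3.5, 'y': -22.1, 'z': 1.9, 'spin': 0.115}, {'x': 1.0, 'y': -22.4, 'z': 1.9, 'spin': 0.115}, {'x': -1.6, 'y': -22.3, 'z': 1.9, 'spin': 0.115}]
```

View pics/s17.png

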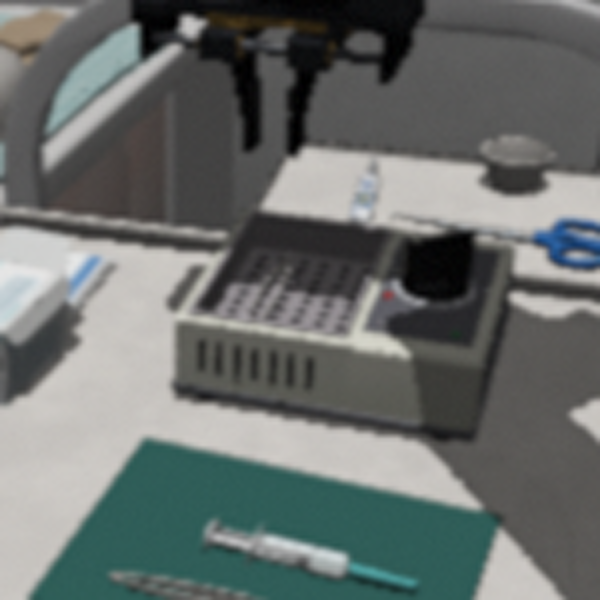

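Emit:
play_rows([
  {"x": 22, "y": -3, "z": 2, "spin": 0.12},
  {"x": 22, "y": -6, "z": 2, "spin": 0.12},
  {"x": 21, "y": -8, "z": 2, "spin": 0.12},
  {"x": 20, "y": -11, "z": 2, "spin": 0.12},
  {"x": 18, "y": -13, "z": 2, "spin": 0.12},
  {"x": 17, "y": -15, "z": 2, "spin": 0.12},
  {"x": 15, "y": -17, "z": 2, "spin": 0.12},
  {"x": 13, "y": -18, "z": 2, "spin": 0.12},
], grip=0.45)

```text
time: 18.2
position: [0.5291, -0.0501, 0.1127]
tool_rot: [0.953, 0.303, -0.01, -0.004]
ft_force: [-0.2, 0.2, -0.9]
grip_width: 0.0392
```

```bash
python3 - <<'E'
from h import *
plan(.504,.074,.08,.015,vmax=25,smax=.12)
E
```

```text
t 18.20 pos [ 0.5291 -0.0501  0.1127] yaw 0.617 tilt [-0.022  0.001 -1.   ] q [-0.3   0.53  1.73 -0.01  0.9   0.66] w 0.0392 F [-0.2  0.2 -0.9]
n 6 world d mm [-25.1 124.1 -32.7] spin 0.602
[{'x': 8.5, 'y': -19.3, 'z': 5.5, 'spin': 0.1}, {'x': 6.6, 'y': -20.1, 'z': 5.5, 'spin': 0.1}, {'x': 4.5, 'y': -20.6, 'z': 5.5, 'spin': 0.1}, {'x': 2.4, 'y': -21.0, 'z': 5.5, 'spin': 0.1}, {'x': 0.3, 'y': -21.1, 'z': 5.5, 'spin': 0.1}, {'x': -1.8, 'y': -21.0, 'z': 5.5, 'spin': 0.1}]
```

Emit:
play_rows([
  {"x": 9, "y": -19, "z": 5, "spin": 0.1},
  {"x": 7, "y": -20, "z": 5, "spin": 0.1},
  {"x": 5, "y": -21, "z": 5, "spin": 0.1},
  {"x": 2, "y": -21, "z": 5, "spin": 0.1},
  {"x": 0, "y": -21, "z": 5, "spin": 0.1},
  {"x": -2, "y": -21, "z": 5, "spin": 0.1},
  {"x": 0, "y": 0, "z": 0, "spin": 0},
])

```text
time: 18.9
position: [0.4947, 0.0829, 0.0761]
tool_rot: [1.0, -0.004, -0.02, -0.002]
ft_force: [-0.4, -0.3, 0.3]
grip_width: 0.0392
```

```bash
python3 - <<'E'
from h import *
plan(.504,.074,.03,.015,vmax=25,smax=.12)
c=cams.camera("top"); im=c["img"][170:260,280:380]; cv2.imwrite("pics/t18.png",cv2.resize(im[:,:,::-1],None,fx=6,fy=6,interpolation=cv2.INTER_CUBIC))
E
```

```text
t 18.90 pos [0.4947 0.0829 0.0761] yaw -0.008 tilt [-0.039  0.003 -0.999] q [-0.06  0.57  1.82  0.    0.8   1.52] w 0.0392 F [-0.4 -0.3  0.3]
n 2 world d mm [  9.3  -8.9 -46.1] spin -0.023
[{'x': 4.7, 'y': 4.4, 'z': 23.0, 'spin': -0.011}, {'x': 4.6, 'y': 4.5, 'z': 23.0, 'spin': -0.011}]
```

View pics/t18.png

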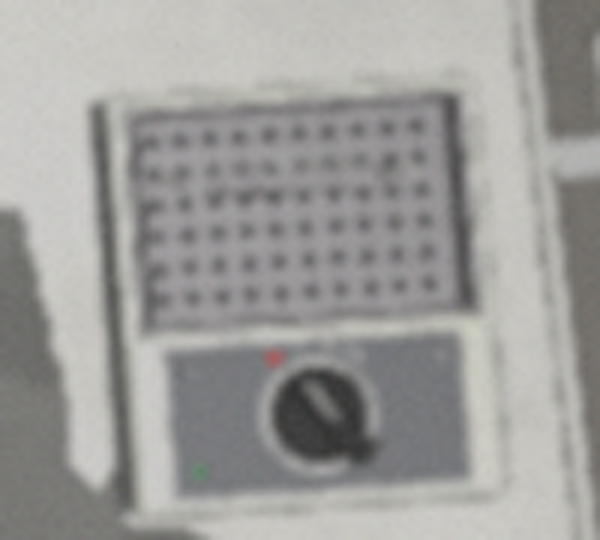

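Emit:
play_rows([
  {"x": 4, "y": 3, "z": 18, "spin": -0.01},
  {"x": 4, "y": 3, "z": 18, "spin": -0.01},
  {"x": 3, "y": 3, "z": 18, "spin": 0},
  {"x": 2, "y": 0, "z": 12, "spin": 0},
  {"x": 0, "y": 0, "z": 0, "spin": 0},
])

```text
time: 19.45
position: [0.5087, 0.069, 0.0076]
tool_rot: [1.0, 0.01, -0.018, -0.001]
ft_force: [0.8, 1.0, -0.3]
grip_width: 0.0395
```

```bash
python3 - <<'E'
from h import *
plan(.504,.074,-.0195,.015,vmax=25,smax=.12)
c=cams.camera("side"); im=c["img"][180:270,230:330]; cv2.imwrite("pics/s19.png",cv2.resize(im[:,:,::-1],None,fx=6,fy=6,interpolation=cv2.INTER_CUBIC))
E
```

```text
t 19.45 pos [0.5087 0.069  0.0076] yaw 0.020 tilt [-0.035  0.001 -0.999] q [-0.08  0.7   1.82 -0.    0.65  1.47] w 0.0395 F [ 0.8  1.  -0.3]
n 2 world d mm [ -4.7   5.  -27.1] spin 0.005
[{'x': -2.3, 'y': -2.6, 'z': 13.5, 'spin': 0.003}, {'x': -2.3, 'y': -2.6, 'z': 13.5, 'spin': 0.003}]
```

View pics/s19.png

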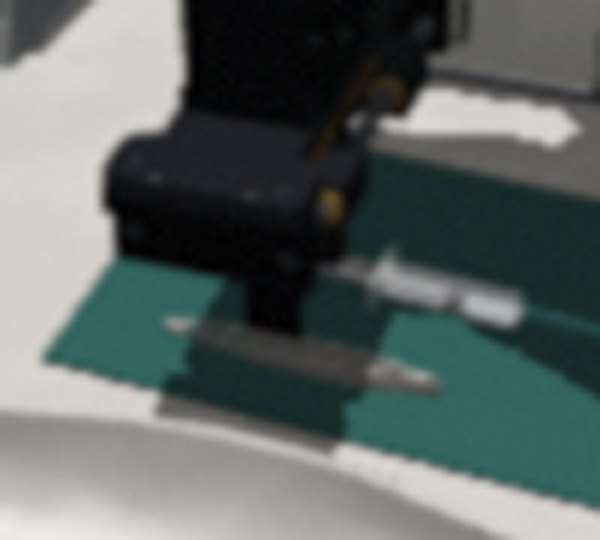

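Emit:
play_rows([
  {"x": -2, "y": -5, "z": 2, "spin": 0},
  {"x": -1, "y": 0, "z": 9, "spin": 0},
  {"x": 0, "y": 0, "z": 8, "spin": 0},
  {"x": 0, "y": 0, "z": 5, "spin": 0},
  {"x": 0, "y": 0, "z": 0, "spin": 0},
])

```text
time: 20.0
position: [0.506, 0.0743, -0.0154]
tool_rot: [1.0, 0.011, -0.015, -0.001]
ft_force: [-0.6, -0.0, 0.5]
grip_width: 0.0387
```

```bash
python3 - <<'E'
from h import *
plan(.504,.074,-.0195,.015,vmax=25,smax=.12)
E
```

```text
t 20.00 pos [ 0.506   0.0743 -0.0154] yaw 0.022 tilt [-0.03   0.001 -1.   ] q [-0.07  0.74  1.84 -0.    0.59  1.48] w 0.0387 F [-0.6 -0.   0.5]
n 1 world d mm [-2.  -0.3 -4.1] spin 0.007
[{'x': -2.0, 'y': 0.3, 'z': 4.1, 'spin': 0.007}]
```

Emit:
play_rows([
  {"x": -1, "y": 0, "z": 4, "spin": 0},
  {"x": 0, "y": 0, "z": 0, "spin": 0},
])

```text
time: 20.2
position: [0.5047, 0.0744, -0.0198]
tool_rot: [1.0, 0.011, -0.015, -0.001]
ft_force: [-0.1, 0.0, 0.3]
grip_width: 0.0393
```

Emit:
play_rows([
  {"x": 0, "y": 0, "z": 0, "spin": 0},
  {"x": 0, "y": 0, "z": 0, "spin": 0},
  {"x": 0, "y": 0, "z": 0, "spin": 0},
  {"x": 0, "y": 0, "z": 0, "spin": 0},
  {"x": 0, "y": 0, "z": 0, "spin": 0},
  {"x": 0, "y": 0, "z": 0, "spin": 0},
  {"x": 0, "y": 0, "z": 0, "spin": 0},
], grip=0, newtons=20)

```text
time: 20.9
position: [0.5054, 0.0743, -0.0192]
tool_rot: [1.0, 0.011, -0.014, -0.001]
ft_force: [-0.1, -0.1, -0.2]
grip_width: 0.0115
```

Emit:
play_rows([
  {"x": 0, "y": 0, "z": -10, "spin": 0},
  {"x": 0, "y": 0, "z": -20, "spin": 0},
  {"x": 0, "y": 0, "z": -25, "spin": 0},
  {"x": 0, "y": 0, "z": -25, "spin": 0},
  {"x": 0, "y": 0, "z": -25, "spin": 0},
  {"x": 0, "y": 0, "z": -25, "spin": 0},
  {"x": 0, "y": 0, "z": -20, "spin": 0},
  {"x": 0, "y": 0, "z": 0, "spin": 0},
])

```text
time: 21.7
position: [0.5092, 0.0743, 0.1401]
tool_rot: [1.0, 0.011, -0.015, -0.001]
ft_force: [-0.2, -0.1, -1.3]
grip_width: 0.0115
```

```bash
python3 - <<'E'
from h import *
b=np.array([.543,-.2327]);a=.055;p=b-.014*np.array([np.cos(a),np.sin(a)]); print(p)
plan(p[0],p[1],.14,1.62,vmax=25,smax=.12)
c=cams.camera("side"); im=c["img"][140:270,230:330]; cv2.imwrite("pics/s20.png",cv2.resize(im[:,:,::-1],None,fx=4,fy=4,interpolation=cv2.INTER_CUBIC))
E
```

```text
[ 0.52902117 -0.23346961]
t 21.70 pos [0.5092 0.0743 0.1401] yaw 0.022 tilt [-0.029  0.001 -1.   ] q [-0.07  0.47  1.74 -0.    0.96  1.48] w 0.0115 F [-0.2 -0.1 -1.3]
n 14 world d mm [ 1.990e+01 -3.077e+02 -1.000e-01] spin -1.598
[{'x': 0.9, 'y': 22.0, 'z': 0.0, 'spin': -0.114}, {'x': -1.6, 'y': 22.0, 'z': 0.0, 'spin': -0.114}, {'x': -4.1, 'y': 21.6, 'z': 0.0, 'spin': -0.114}, {'x': -6.5, 'y': 21.0, 'z': 0.0, 'spin': -0.114}, {'x': -8.9, 'y': 20.2, 'z': 0.0, 'spin': -0.114}, {'x': -11.1, 'y': 19.0, 'z': 0.0, 'spin': -0.114}, {'x': -13.2, 'y': 17.6, 'z': 0.0, 'spin': -0.114}, {'x': -15.1, 'y': 16.0, 'z': 0.0, 'spin': -0.114}, {'x': -16.8, 'y': 14.2, 'z': 0.0, 'spin': -0.114}, {'x': -18.4, 'y': 12.2, 'z': 0.0, 'spin': -0.114}, {'x': -19.6, 'y': 10.0, 'z': 0.0, 'spin': -0.114}, {'x': -20.6, 'y': 7.7, 'z': 0.0, 'spin': -0.114}, {'x': -21.4, 'y': 5.3, 'z': 0.0, 'spin': -0.114}, {'x': -21.8, 'y': 2.8, 'z': 0.0, 'spin': -0.114}]
```

View pics/s20.png

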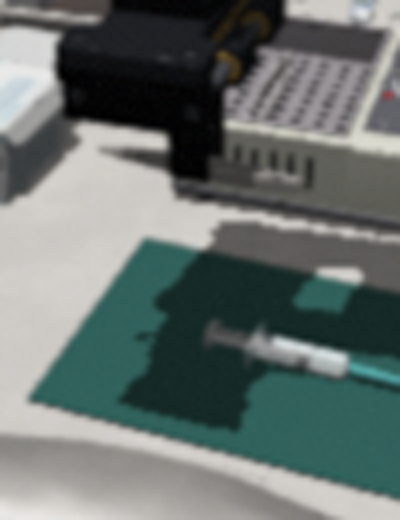

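Short forceps is held (width 11.5 mm, tips visible either side of the finger). Over to the basket.

Emit:
play_rows([
  {"x": 1, "y": 22, "z": -1, "spin": -0.115},
  {"x": -2, "y": 22, "z": -1, "spin": -0.115},
  {"x": -4, "y": 22, "z": -1, "spin": -0.115},
  {"x": -6, "y": 21, "z": -1, "spin": -0.115},
  {"x": -9, "y": 20, "z": -1, "spin": -0.115},
  {"x": -11, "y": 19, "z": -1, "spin": -0.115},
  {"x": -13, "y": 18, "z": -1, "spin": -0.115},
  {"x": -15, "y": 16, "z": -1, "spin": -0.115},
])

```text
time: 22.55
position: [0.5148, -0.1023, 0.1372]
tool_rot: [0.881, 0.473, -0.021, -0.015]
ft_force: [0.6, -0.3, -0.6]
grip_width: 0.0116
```

```bash
python3 - <<'E'
from h import *
plan(.529,-.2335,.13,1.62,vmax=25,smax=.12)
E
```

```text
t 22.55 pos [ 0.5148 -0.1023  0.1372] yaw 0.985 tilt [-0.051  0.007 -0.999] q [-0.4   0.5   1.7  -0.02  0.99  0.19] w 0.0116 F [ 0.6 -0.3 -0.6]
n 6 world d mm [  14.2 -131.2   -7.2] spin -0.635
[{'x': -16.9, 'y': 14.1, 'z': 1.2, 'spin': -0.106}, {'x': -18.3, 'y': 12.2, 'z': 1.2, 'spin': -0.106}, {'x': -19.5, 'y': 10.2, 'z': 1.2, 'spin': -0.106}, {'x': -20.5, 'y': 8.1, 'z': 1.2, 'spin': -0.106}, {'x': -21.2, 'y': 5.9, 'z': 1.2, 'spin': -0.106}, {'x': -21.7, 'y': 3.6, 'z': 1.2, 'spin': -0.106}]
```

Emit:
play_rows([
  {"x": -17, "y": 14, "z": -1, "spin": -0.1},
  {"x": -18, "y": 12, "z": -1, "spin": -0.1},
  {"x": -19, "y": 10, "z": -1, "spin": -0.1},
  {"x": -20, "y": 8, "z": -1, "spin": -0.1},
  {"x": -20, "y": 6, "z": -1, "spin": -0.1},
  {"x": -20, "y": 4, "z": 0, "spin": -0.1},
  {"x": 0, "y": 0, "z": 0, "spin": 0},
])

```text
time: 23.25
position: [0.5225, -0.2339, 0.1297]
tool_rot: [0.694, 0.719, -0.018, -0.031]
ft_force: [0.2, -0.1, -1.4]
grip_width: 0.0115
```

```bash
python3 - <<'E'
from h import *
plan(.529,-.2335,.07,1.62,vmax=25,smax=.12)
c=cams.camera("side"); im=c["img"][90:240,230:380]; cv2.imwrite("pics/s21.png",cv2.resize(im[:,:,::-1],None,fx=4,fy=4,interpolation=cv2.INTER_CUBIC))
E
```

```text
t 23.25 pos [ 0.5225 -0.2339  0.1297] yaw 1.607 tilt [-0.068  0.017 -0.998] q [-0.6   0.57  1.57 -0.03  1.06 -0.62] w 0.0115 F [ 0.2 -0.1 -1.4]
n 3 world d mm [  6.5   0.4 -59.7] spin -0.013
[{'x': 0.1, 'y': 2.2, 'z': 19.9, 'spin': -0.004}, {'x': 0.0, 'y': 2.2, 'z': 19.9, 'spin': -0.004}, {'x': 0.0, 'y': 2.2, 'z': 19.9, 'spin': -0.004}]
```

View pics/s21.png

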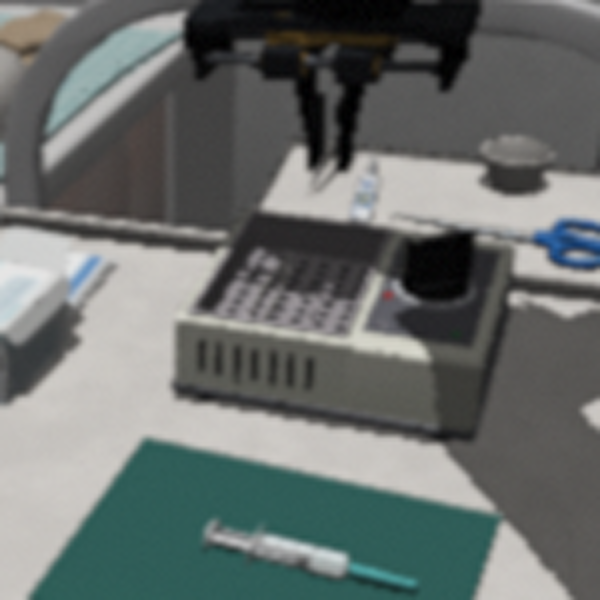

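Emit:
play_rows([
  {"x": 0, "y": 2, "z": 18, "spin": 0},
  {"x": 0, "y": 2, "z": 18, "spin": 0},
  {"x": 0, "y": 2, "z": 18, "spin": 0},
  {"x": 0, "y": 1, "z": 15, "spin": 0},
  {"x": 0, "y": 0, "z": 15, "spin": 0},
  {"x": 0, "y": 0, "z": 0, "spin": 0},
])

```text
time: 23.9
position: [0.5175, -0.2195, 0.0391]
tool_rot: [0.697, 0.716, -0.018, -0.039]
ft_force: [0.8, 0.1, -0.1]
grip_width: 0.0117
```

```bash
python3 - <<'E'
from h import *
plan(.526,-.2335,.025,1.62,vmax=25,smax=.12)
c=cams.camera("side"); im=c["img"][120:200,260:370]; cv2.imwrite("pics/s22.png",cv2.resize(im[:,:,::-1],None,fx=6,fy=6,interpolation=cv2.INTER_CUBIC))
E
```

```text
t 23.90 pos [ 0.5175 -0.2195  0.0391] yaw 1.596 tilt [-0.08   0.029 -0.996] q [-0.59  0.7   1.64 -0.03  0.88 -0.6 ] w 0.0117 F [ 0.8  0.1 -0.1]
n 1 world d mm [  8.5 -14.  -14.1] spin -0.024
[{'x': -14.3, 'y': 8.2, 'z': 14.1, 'spin': -0.024}]
```

View pics/s22.png

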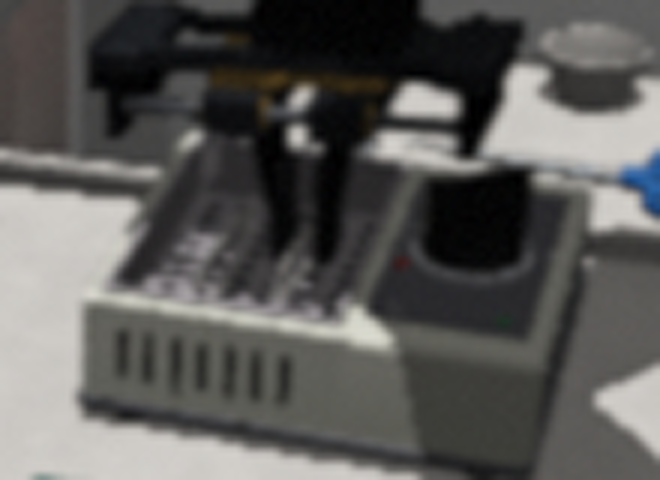

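Emit:
play_rows([
  {"x": -7, "y": 4, "z": 3, "spin": -0.01},
  {"x": -7, "y": 4, "z": 4, "spin": -0.01},
  {"x": 0, "y": 2, "z": 4, "spin": 0},
  {"x": 0, "y": 0, "z": 0, "spin": 0},
])

```text
time: 24.35
position: [0.5302, -0.2342, 0.029]
tool_rot: [0.69, 0.723, -0.017, -0.036]
ft_force: [-1.0, 0.2, -0.5]
grip_width: 0.0116
```

```bash
python3 - <<'E'
from h import *
plan(.526,-.2335,.020,1.62,vmax=25,smax=.12)
E
```

```text
t 24.35 pos [ 0.5302 -0.2342  0.029 ] yaw 1.617 tilt [-0.075  0.026 -0.997] q [-0.6   0.73  1.61 -0.03  0.88 -0.63] w 0.0116 F [-1.   0.2 -0.5]
n 1 world d mm [-4.2  0.7 -9. ] spin -0.003
[{'x': 0.9, 'y': -4.2, 'z': 9.0, 'spin': -0.003}]
```

Emit:
play_rows([
  {"x": 0, "y": -3, "z": 4, "spin": 0},
  {"x": 0, "y": -1, "z": 3, "spin": 0},
  {"x": 0, "y": 0, "z": 0, "spin": 0},
])

```text
time: 24.65
position: [0.5255, -0.2345, 0.0223]
tool_rot: [0.69, 0.723, -0.017, -0.036]
ft_force: [0.3, 0.7, -0.2]
grip_width: 0.0114
```

Emit:
play_rows([
  {"x": 0, "y": 0, "z": 2, "spin": 0},
  {"x": 0, "y": 0, "z": 1, "spin": 0},
])

```text
time: 24.85
position: [0.5254, -0.2344, 0.0196]
tool_rot: [0.69, 0.723, -0.016, -0.035]
ft_force: [-0.0, 1.2, 2.7]
grip_width: 0.0113
```

Contact with the basket floor; release.

Emit:
play_rows([
  {"x": 0, "y": 0, "z": 0, "spin": 0},
  {"x": 0, "y": 0, "z": 0, "spin": 0},
  {"x": 0, "y": 0, "z": 0, "spin": 0},
  {"x": 0, "y": 0, "z": 0, "spin": 0},
], grip=0.23)

```text
time: 25.25
position: [0.5254, -0.2343, 0.0196]
tool_rot: [0.69, 0.723, -0.016, -0.035]
ft_force: [-0.4, -0.2, -0.8]
grip_width: 0.0194
```

Emit:
play_rows([
  {"x": 0, "y": 0, "z": -10, "spin": 0},
  {"x": 0, "y": 0, "z": -20, "spin": 0},
  {"x": 0, "y": 0, "z": -25, "spin": 0},
  {"x": 0, "y": 0, "z": -25, "spin": 0},
  {"x": 0, "y": 0, "z": -25, "spin": 0},
  {"x": 0, "y": 0, "z": 0, "spin": 0},
])

```text
time: 25.85
position: [0.5334, -0.2371, 0.1302]
tool_rot: [0.69, 0.723, -0.016, -0.036]
ft_force: [0.9, -0.1, 0.3]
grip_width: 0.0201
```

```bash
python3 - <<'E'
from h import *
plan(.455,.019,.09,-.01,vmax=25,smax=.12)
E
```

```text
t 25.85 pos [ 0.5334 -0.2371  0.1302] yaw 1.617 tilt [-0.075  0.026 -0.997] q [-0.6   0.59  1.54 -0.02  1.09 -0.63] w 0.0201 F [ 0.9 -0.1  0.3]
n 14 world d mm [-78.4 256.1 -40.2] spin 1.627
[{'x': 18.5, 'y': -4.8, 'z': 2.9, 'spin': 0.116}, {'x': 17.9, 'y': -6.9, 'z': 2.9, 'spin': 0.116}, {'x': 16.9, 'y': -8.9, 'z': 2.9, 'spin': 0.116}, {'x': 15.8, 'y': -10.8, 'z': 2.9, 'spin': 0.116}, {'x': 14.4, 'y': -12.6, 'z': 2.9, 'spin': 0.116}, {'x': 12.9, 'y': -14.1, 'z': 2.9, 'spin': 0.116}, {'x': 11.2, 'y': -15.5, 'z': 2.9, 'spin': 0.116}, {'x': 9.3, 'y': -16.7, 'z': 2.9, 'spin': 0.116}, {'x': 7.3, 'y': -17.7, 'z': 2.9, 'spin': 0.116}, {'x': 5.2, 'y': -18.4, 'z': 2.9, 'spin': 0.116}, {'x': 3.0, 'y': -18.9, 'z': 2.9, 'spin': 0.116}, {'x': 0.8, 'y': -19.1, 'z': 2.9, 'spin': 0.116}, {'x': -1.4, 'y': -19.1, 'z': 2.9, 'spin': 0.116}, {'x': -3.6, 'y': -18.8, 'z': 2.9, 'spin': 0.116}]
```

Emit:
play_rows([
  {"x": 19, "y": -5, "z": 0, "spin": 0.12},
  {"x": 18, "y": -7, "z": 0, "spin": 0.12},
  {"x": 17, "y": -9, "z": 0, "spin": 0.12},
  {"x": 16, "y": -11, "z": 0, "spin": 0.12},
  {"x": 14, "y": -13, "z": 2, "spin": 0.12},
  {"x": 13, "y": -14, "z": 3, "spin": 0.12},
  {"x": 11, "y": -16, "z": 3, "spin": 0.12},
  {"x": 9, "y": -17, "z": 3, "spin": 0.12},
], grip=0.45)

```text
time: 26.65
position: [0.4873, -0.0852, 0.1242]
tool_rot: [0.952, 0.302, -0.032, -0.023]
ft_force: [-0.0, 0.4, -0.6]
grip_width: 0.0393
```

```bash
python3 - <<'E'
from h import *
plan(.455,.019,.07,-.01,vmax=25,smax=.12)
E
```

```text
t 26.65 pos [ 0.4873 -0.0852  0.1242] yaw 0.616 tilt [-0.075  0.025 -0.997] q [-0.4   0.49  1.77 -0.01  0.96  0.57] w 0.0393 F [-0.   0.4 -0.6]
n 6 world d mm [-32.3 104.2 -54.2] spin 0.626
[{'x': 5.6, 'y': -17.3, 'z': 9.0, 'spin': 0.104}, {'x': 3.8, 'y': -17.8, 'z': 9.0, 'spin': 0.104}, {'x': 1.9, 'y': -18.1, 'z': 9.0, 'spin': 0.104}, {'x': 0.0, 'y': -18.2, 'z': 9.0, 'spin': 0.104}, {'x': -1.8, 'y': -18.1, 'z': 9.0, 'spin': 0.104}, {'x': -3.7, 'y': -17.8, 'z': 9.0, 'spin': 0.104}]
```

Emit:
play_rows([
  {"x": 6, "y": -17, "z": 8, "spin": 0.105},
  {"x": 4, "y": -18, "z": 8, "spin": 0.105},
  {"x": 2, "y": -18, "z": 8, "spin": 0.105},
  {"x": 0, "y": -18, "z": 8, "spin": 0.105},
  {"x": -2, "y": -17, "z": 8, "spin": 0.1},
  {"x": -4, "y": -16, "z": 8, "spin": 0.1},
  {"x": 0, "y": 0, "z": 0, "spin": 0},
])

```text
time: 27.35
position: [0.4462, 0.0246, 0.0771]
tool_rot: [0.999, -0.016, -0.042, -0.013]
ft_force: [-0.4, -0.4, -0.1]
grip_width: 0.0392
```

```bash
python3 - <<'E'
from h import *
plan(.453,.019,.02,-.01,vmax=25,smax=.12)
c=cams.camera("top"); im=c["img"][170:260,280:380]; cv2.imwrite("pics/t23.png",cv2.resize(im[:,:,::-1],None,fx=6,fy=6,interpolation=cv2.INTER_CUBIC))
c=cams.camera("side"); im=c["img"][140:270,230:380]; cv2.imwrite("pics/s23.png",cv2.resize(im[:,:,::-1],None,fx=4,fy=4,interpolation=cv2.INTER_CUBIC))
r=nets.outline_of(c,"syringe")
A=atz(c,((np.array((0,0))))+[0,0],0)
E
```

```text
t 27.35 pos [0.4462 0.0246 0.0771] yaw -0.030 tilt [-0.084  0.027 -0.996] q [-0.2   0.53  1.92  0.01  0.78  1.39] w 0.0392 F [-0.4 -0.4 -0.1]
n 3 world d mm [  6.8  -5.6 -57.1] spin -0.02
[{'x': 2.3, 'y': 1.8, 'z': 19.0, 'spin': -0.007}, {'x': 2.3, 'y': 1.8, 'z': 19.0, 'spin': -0.007}, {'x': 2.3, 'y': 1.8, 'z': 19.0, 'spin': -0.007}]
```

View pics/t23.png

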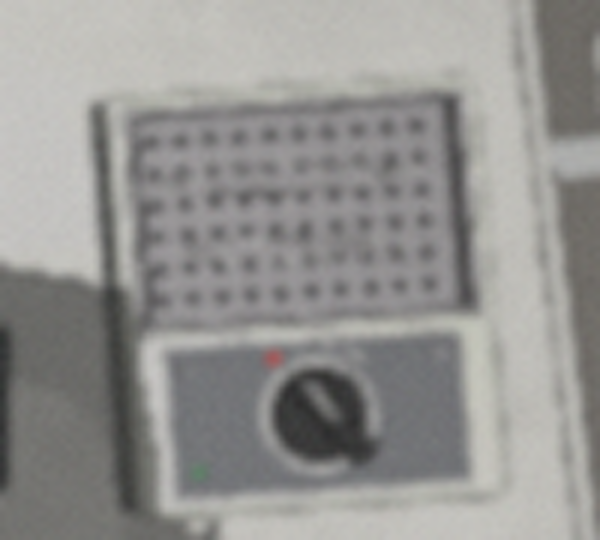

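View pics/s23.png

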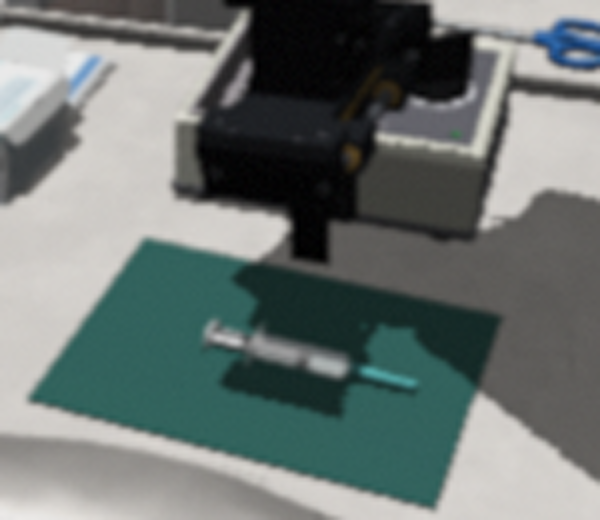

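Emit:
play_rows([
  {"x": 4, "y": 3, "z": 18, "spin": -0.01},
  {"x": 4, "y": 3, "z": 18, "spin": -0.01},
  {"x": 3, "y": 2, "z": 18, "spin": 0},
  {"x": 2, "y": 0, "z": 15, "spin": 0},
  {"x": 0, "y": 0, "z": 0, "spin": 0},
])

```text
time: 28.0
position: [0.4653, 0.0096, 0.0084]
tool_rot: [0.999, -0.004, -0.032, -0.011]
ft_force: [0.1, -0.4, -1.2]
grip_width: 0.0391
```

```bash
python3 - <<'E'
from h import *
plan(.453,.019,-.018,-.01,vmax=15,smax=.12)
E
```

```text
t 28.00 pos [0.4653 0.0096 0.0084] yaw -0.007 tilt [-0.065  0.022 -0.998] q [-0.23  0.68  1.92  0.01  0.61  1.34] w 0.0391 F [ 0.1 -0.4 -1.2]
n 3 world d mm [-12.3   9.4 -26.4] spin 0.003
[{'x': -4.1, 'y': -3.1, 'z': 8.8, 'spin': 0.001}, {'x': -4.1, 'y': -3.1, 'z': 8.8, 'spin': 0.001}, {'x': -4.1, 'y': -3.1, 'z': 8.8, 'spin': 0.001}]
```

Emit:
play_rows([
  {"x": -5, "y": -4, "z": 2, "spin": 0},
  {"x": -5, "y": -4, "z": 3, "spin": 0},
  {"x": 0, "y": 0, "z": 0, "spin": 0},
])

```text
time: 28.3
position: [0.4559, 0.0167, 0.0054]
tool_rot: [0.999, -0.004, -0.031, -0.011]
ft_force: [0.3, -0.2, -0.0]
grip_width: 0.0392
```

```bash
python3 - <<'E'
from h import *
plan(.453,.019,-.018,-.01,vmax=15,smax=.12)
c=cams.camera("side"); im=c["img"][170:250,250:350]; cv2.imwrite("pics/s24.png",cv2.resize(im[:,:,::-1],None,fx=6,fy=6,interpolation=cv2.INTER_CUBIC))
E
```

```text
t 28.30 pos [0.4559 0.0167 0.0054] yaw -0.008 tilt [-0.062  0.022 -0.998] q [-0.22  0.68  1.95  0.01  0.58  1.35] w 0.0392 F [ 0.3 -0.2 -0. ]
n 2 world d mm [ -2.9   2.3 -23.4] spin 0.002
[{'x': -1.5, 'y': -1.1, 'z': 11.7, 'spin': 0.001}, {'x': -1.5, 'y': -1.1, 'z': 11.7, 'spin': 0.001}]
```

View pics/s24.png

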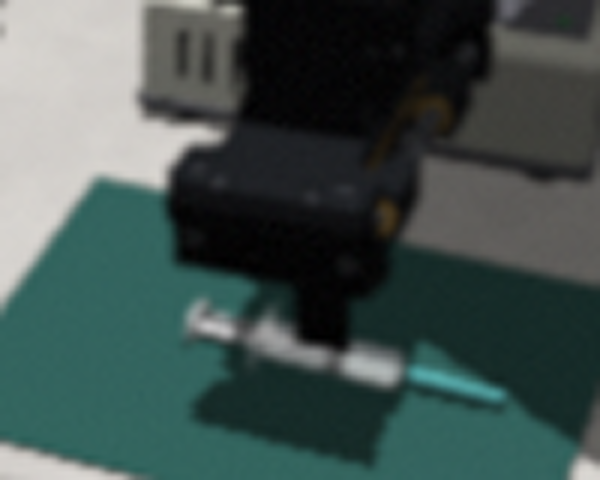

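Emit:
play_rows([
  {"x": 0, "y": -2, "z": 9, "spin": 0},
  {"x": 0, "y": 0, "z": 8, "spin": 0},
  {"x": 0, "y": 0, "z": 5, "spin": 0},
  {"x": 0, "y": 0, "z": 0, "spin": 0},
])

```text
time: 28.75
position: [0.4564, 0.0193, -0.0171]
tool_rot: [1.0, -0.004, -0.029, -0.01]
ft_force: [0.6, -0.6, 0.7]
grip_width: 0.0392
```

Emit:
play_rows([
  {"x": 0, "y": 0, "z": 0, "spin": 0},
  {"x": 0, "y": 0, "z": 0, "spin": 0},
  {"x": 0, "y": 0, "z": 0, "spin": 0},
  {"x": 0, "y": 0, "z": 0, "spin": 0},
  {"x": 0, "y": 0, "z": 0, "spin": 0},
  {"x": 0, "y": 0, "z": 0, "spin": 0},
], grip=0, newtons=15)

```text
time: 29.35
position: [0.4567, 0.0192, -0.0172]
tool_rot: [1.0, -0.004, -0.029, -0.01]
ft_force: [0.3, -0.6, -0.4]
grip_width: 0.0142
```

Emit:
play_rows([
  {"x": 0, "y": 0, "z": -10, "spin": 0},
  {"x": 0, "y": 0, "z": -20, "spin": 0},
  {"x": 0, "y": 0, "z": -25, "spin": 0},
  {"x": 0, "y": 0, "z": -25, "spin": 0},
  {"x": 0, "y": 0, "z": -25, "spin": 0},
  {"x": 0, "y": 0, "z": 0, "spin": 0},
])

```text
time: 29.95
position: [0.4624, 0.017, 0.0937]
tool_rot: [1.0, -0.004, -0.029, -0.01]
ft_force: [0.9, -0.6, -0.7]
grip_width: 0.0145
```

```bash
python3 - <<'E'
from h import *
plan(.505,.255,.10,-.01,vmax=25,smax=.12)
c=cams.camera("side"); im=c["img"][140:260,230:350]; cv2.imwrite("pics/s25.png",cv2.resize(im[:,:,::-1],None,fx=4.5,fy=4.5,interpolation=cv2.INTER_CUBIC))
E
```

```text
t 29.95 pos [0.4624 0.017  0.0937] yaw -0.007 tilt [-0.058  0.021 -0.998] q [-0.21  0.51  1.88  0.01  0.81  1.36] w 0.0145 F [ 0.9 -0.6 -0.7]
n 10 world d mm [ 42.6 238.    6.3] spin 0.003
[{'x': 4.1, 'y': -23.8, 'z': -0.6, 'spin': 0.0}, {'x': 4.1, 'y': -23.8, 'z': -0.6, 'spin': 0.0}, {'x': 4.1, 'y': -23.8, 'z': -0.6, 'spin': 0.0}, {'x': 4.1, 'y': -23.8, 'z': -0.6, 'spin': 0.0}, {'x': 4.1, 'y': -23.8, 'z': -0.6, 'spin': 0.0}, {'x': 4.1, 'y': -23.8, 'z': -0.6, 'spin': 0.0}, {'x': 4.1, 'y': -23.8, 'z': -0.6, 'spin': 0.0}, {'x': 4.0, 'y': -23.8, 'z': -0.6, 'spin': 0.0}, {'x': 4.0, 'y': -23.8, 'z': -0.6, 'spin': 0.0}, {'x': 4.0, 'y': -23.8, 'z': -0.6, 'spin': 0.0}]
```

View pics/s25.png

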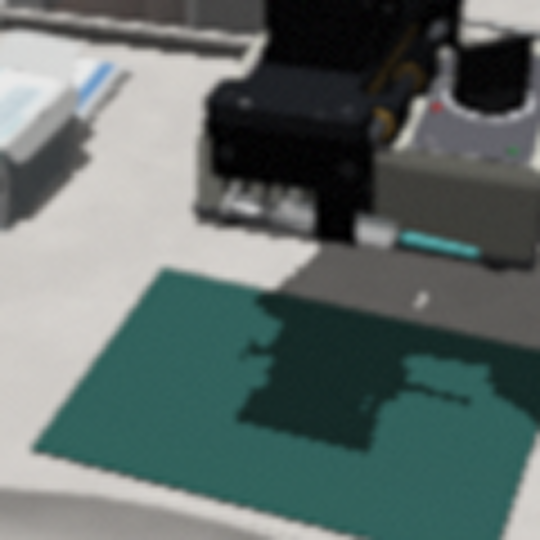

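Emit:
play_rows([
  {"x": 4, "y": -24, "z": -1, "spin": 0},
  {"x": 4, "y": -24, "z": -1, "spin": 0},
  {"x": 4, "y": -24, "z": -1, "spin": 0},
  {"x": 4, "y": -24, "z": -1, "spin": 0},
  {"x": 4, "y": -24, "z": -1, "spin": 0},
  {"x": 4, "y": -24, "z": -1, "spin": 0},
  {"x": 4, "y": -24, "z": -1, "spin": 0},
  {"x": 4, "y": -24, "z": 0, "spin": 0},
])

```text
time: 30.8
position: [0.4888, 0.2122, 0.095]
tool_rot: [0.999, -0.007, -0.039, -0.01]
ft_force: [-0.3, -1.2, -0.7]
grip_width: 0.0142
```

```bash
python3 - <<'E'
from h import *
plan(.50,.25,.07,-.01,vmax=20,smax=.12)
E
```

```text
t 30.80 pos [0.4888 0.2122 0.095 ] yaw -0.014 tilt [-0.077  0.02  -0.997] q [0.18 0.58 1.71 0.04 0.93 1.74] w 0.0142 F [-0.3 -1.2 -0.7]
n 3 world d mm [ 11.2  37.8 -25. ] spin -0.004
[{'x': 3.5, 'y': -12.6, 'z': 8.3, 'spin': -0.001}, {'x': 3.6, 'y': -12.6, 'z': 8.3, 'spin': -0.001}, {'x': 3.6, 'y': -12.6, 'z': 8.3, 'spin': -0.001}]
```

Emit:
play_rows([
  {"x": 5, "y": -13, "z": 8, "spin": 0},
  {"x": 5, "y": -13, "z": 8, "spin": 0},
  {"x": 4, "y": -10, "z": 10, "spin": 0},
  {"x": 0, "y": 0, "z": 0, "spin": 0},
])

```text
time: 31.2
position: [0.4995, 0.2515, 0.0631]
tool_rot: [0.999, -0.006, -0.042, -0.009]
ft_force: [-0.2, 0.2, 0.4]
grip_width: 0.0142
```

```bash
python3 - <<'E'
from h import *
plan(.50,.25,.02,-.01,vmax=20,smax=.12)
c=cams.camera("side"); im=c["img"][170:340,150:350]; cv2.imwrite("pics/s26.png",cv2.resize(im[:,:,::-1],None,fx=3,fy=3,interpolation=cv2.INTER_CUBIC))
c=cams.camera("top"); im=c["img"][160:280,130:260]; cv2.imwrite("pics/t26.png",cv2.resize(im[:,:,::-1],None,fx=4,fy=4,interpolation=cv2.INTER_CUBIC))
E
```

```text
t 31.20 pos [0.4995 0.2515 0.0631] yaw -0.011 tilt [-0.083  0.018 -0.996] q [0.24 0.65 1.65 0.05 0.91 1.8 ] w 0.0142 F [-0.2  0.2  0.4]
n 3 world d mm [  0.5  -1.5 -43.1] spin -0.001
[{'x': 0.2, 'y': 0.5, 'z': 14.4, 'spin': -0.0}, {'x': 0.2, 'y': 0.5, 'z': 14.4, 'spin': -0.0}, {'x': 0.2, 'y': 0.5, 'z': 14.4, 'spin': -0.0}]
```

View pics/s26.png

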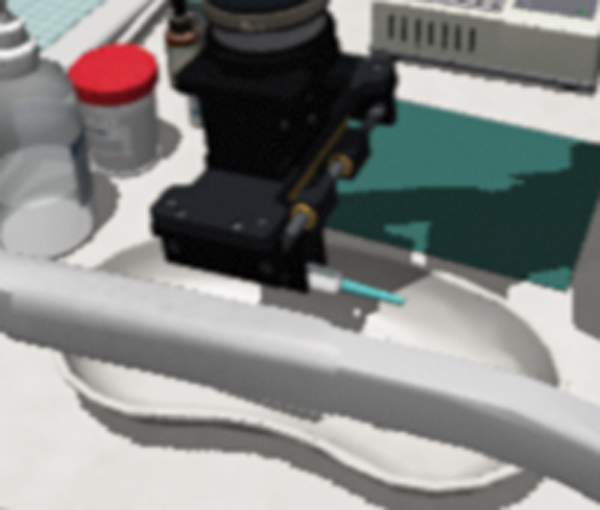

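View pics/t26.png

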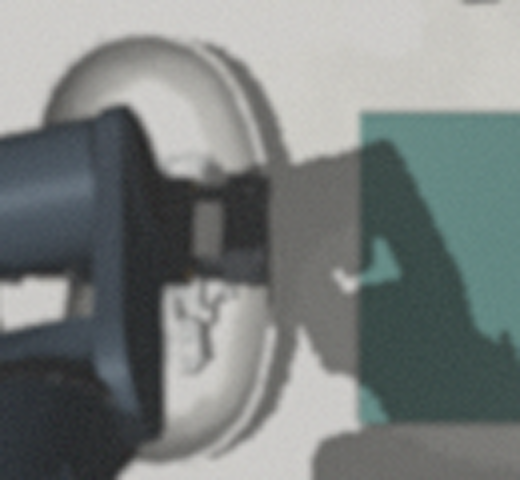

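Emit:
play_rows([
  {"x": 0, "y": 0, "z": 14, "spin": 0},
  {"x": 0, "y": 0, "z": 14, "spin": 0},
  {"x": 1, "y": 0, "z": 12, "spin": 0},
  {"x": 0, "y": 0, "z": 0, "spin": 0},
])

```text
time: 31.7
position: [0.4985, 0.2484, 0.0242]
tool_rot: [0.999, -0.008, -0.04, -0.008]
ft_force: [-0.1, -0.5, 0.2]
grip_width: 0.0138
```

Emit:
play_rows([
  {"x": 0, "y": 0, "z": 4, "spin": 0},
  {"x": 0, "y": 0, "z": 4, "spin": 0},
  {"x": 0, "y": 0, "z": 0, "spin": 0},
])

```text
time: 32.0
position: [0.4987, 0.2478, 0.0167]
tool_rot: [0.999, -0.009, -0.04, -0.009]
ft_force: [0.9, -0.2, -0.6]
grip_width: 0.014
```

Emit:
play_rows([
  {"x": 0, "y": 0, "z": 5, "spin": 0},
  {"x": 0, "y": 0, "z": 5, "spin": 0},
  {"x": 0, "y": 0, "z": 0, "spin": 0},
])

```text
time: 32.3
position: [0.4985, 0.2482, 0.0067]
tool_rot: [0.999, -0.009, -0.039, -0.009]
ft_force: [0.1, -0.2, -0.1]
grip_width: 0.0143
```

Emit:
play_rows([
  {"x": 0, "y": 0, "z": 4, "spin": 0},
  {"x": 0, "y": 0, "z": 4, "spin": 0},
  {"x": 0, "y": 0, "z": 0, "spin": 0},
])

```text
time: 32.6
position: [0.4979, 0.2485, -0.002]
tool_rot: [0.999, -0.008, -0.039, -0.009]
ft_force: [0.3, -0.7, 0.1]
grip_width: 0.0144
```

Emit:
play_rows([
  {"x": 0, "y": 0, "z": 3, "spin": 0},
  {"x": 0, "y": 0, "z": 2, "spin": 0},
])

```text
time: 32.8
position: [0.4977, 0.2487, -0.0072]
tool_rot: [0.999, -0.008, -0.039, -0.009]
ft_force: [-0.5, -0.1, -0.7]
grip_width: 0.0142
```

Emit:
play_rows([
  {"x": 0, "y": 0, "z": 2, "spin": 0},
  {"x": 0, "y": 0, "z": 0, "spin": 0},
])

```text
time: 33.0
position: [0.4973, 0.2487, -0.0097]
tool_rot: [0.999, -0.008, -0.039, -0.009]
ft_force: [-0.4, 0.2, -0.6]
grip_width: 0.0142
```

Emit:
play_rows([
  {"x": 0, "y": 0, "z": 0, "spin": 0},
  {"x": 0, "y": 0, "z": 0, "spin": 0},
  {"x": 0, "y": 0, "z": 0, "spin": 0},
  {"x": 0, "y": 0, "z": 0, "spin": 0},
  {"x": 0, "y": 0, "z": 0, "spin": 0},
], grip=0.45)

```text
time: 33.5
position: [0.4978, 0.2488, -0.0093]
tool_rot: [0.999, -0.008, -0.038, -0.009]
ft_force: [-0.1, 0.7, -0.1]
grip_width: 0.0382
```

Emit:
play_rows([
  {"x": 0, "y": 0, "z": -10, "spin": 0},
  {"x": 0, "y": 0, "z": -20, "spin": 0},
  {"x": 0, "y": 0, "z": -30, "spin": 0},
  {"x": 0, "y": 0, "z": -35, "spin": 0},
  {"x": 0, "y": 0, "z": -35, "spin": 0},
  {"x": 0, "y": 0, "z": -35, "spin": 0},
  {"x": 0, "y": 0, "z": 0, "spin": 0},
])

```text
time: 34.2
position: [0.5108, 0.2454, 0.1645]
tool_rot: [0.999, -0.008, -0.038, -0.009]
ft_force: [-0.3, -0.9, 0.0]
grip_width: 0.0392
```

```bash
python3 - <<'E'
from h import *
plan(.444,-.2370,.16,.66,vmax=30,smax=.12)
E
```

```text
t 34.20 pos [0.5108 0.2454 0.1645] yaw -0.016 tilt [-0.077  0.018 -0.997] q [0.23 0.52 1.56 0.04 1.13 1.8 ] w 0.0392 F [-0.3 -0.9  0. ]
n 17 world d mm [ -66.8 -482.4   -4.5] spin -0.676
[{'x': -3.5, 'y': 28.4, 'z': 0.3, 'spin': -0.04}, {'x': -4.6, 'y': 28.3, 'z': 0.3, 'spin': -0.04}, {'x': -5.7, 'y': 28.1, 'z': 0.3, 'spin': -0.04}, {'x': -6.8, 'y': 27.8, 'z': 0.3, 'spin': -0.04}, {'x': -7.9, 'y': 27.5, 'z': 0.3, 'spin': -0.04}, {'x': -9.0, 'y': 27.2, 'z': 0.3, 'spin': -0.04}, {'x': -10.1, 'y': 26.8, 'z': 0.3, 'spin': -0.04}, {'x': -11.2, 'y': 26.4, 'z': 0.3, 'spin': -0.04}, {'x': -12.2, 'y': 25.9, 'z': 0.3, 'spin': -0.04}, {'x': -13.2, 'y': 25.4, 'z': 0.3, 'spin': -0.04}, {'x': -14.2, 'y': 24.9, 'z': 0.3, 'spin': -0.04}, {'x': -15.2, 'y': 24.3, 'z': 0.3, 'spin': -0.04}, {'x': -16.1, 'y': 23.7, 'z': 0.3, 'spin': -0.04}, {'x': -17.1, 'y': 23.0, 'z': 0.3, 'spin': -0.04}, {'x': -18.0, 'y': 22.3, 'z': 0.3, 'spin': -0.04}, {'x': -18.8, 'y': 21.6, 'z': 0.3, 'spin': -0.04}, {'x': -19.7, 'y': 20.8, 'z': 0.3, 'spin': -0.04}]
```

Emit:
play_rows([
  {"x": -4, "y": 28, "z": 0, "spin": -0.04},
  {"x": -5, "y": 28, "z": 0, "spin": -0.04},
  {"x": -6, "y": 28, "z": 0, "spin": -0.04},
  {"x": -7, "y": 28, "z": 0, "spin": -0.04},
  {"x": -8, "y": 28, "z": 0, "spin": -0.04},
  {"x": -9, "y": 27, "z": 0, "spin": -0.04},
  {"x": -10, "y": 27, "z": 0, "spin": -0.04},
  {"x": -11, "y": 26, "z": 0, "spin": -0.04},
])

```text
time: 35.0
position: [0.4765, 0.0149, 0.1644]
tool_rot: [0.986, 0.161, -0.035, -0.016]
ft_force: [0.5, -0.1, -0.0]
grip_width: 0.0392
```

```bash
python3 - <<'E'
from h import *
plan(.444,-.2370,.14,.66,vmax=30,smax=.12)
c=cams.camera("top"); im=c["img"][160:285,130:380]; cv2.imwrite("pics/t27.png",cv2.resize(im[:,:,::-1],None,fx=3.2,fy=3.2,interpolation=cv2.INTER_CUBIC))
E
```

```text
t 35.00 pos [0.4765 0.0149 0.1644] yaw 0.325 tilt [-0.074  0.02  -0.997] q [-0.21  0.41  1.78  0.    1.03  1.04] w 0.0392 F [ 0.5 -0.1 -0. ]
n 9 world d mm [ -32.5 -251.9  -24.4] spin -0.335
[{'x': -12.4, 'y': 25.4, 'z': 2.7, 'spin': -0.037}, {'x': -13.3, 'y': 24.9, 'z': 2.7, 'spin': -0.037}, {'x': -14.2, 'y': 24.4, 'z': 2.7, 'spin': -0.037}, {'x': -15.1, 'y': 23.8, 'z': 2.7, 'spin': -0.037}, {'x': -16.0, 'y': 23.3, 'z': 2.7, 'spin': -0.037}, {'x': -16.8, 'y': 22.6, 'z': 2.7, 'spin': -0.037}, {'x': -17.7, 'y': 22.0, 'z': 2.7, 'spin': -0.037}, {'x': -18.5, 'y': 21.3, 'z': 2.7, 'spin': -0.037}, {'x': -19.3, 'y': 20.6, 'z': 2.7, 'spin': -0.037}]
```

View pics/t27.png

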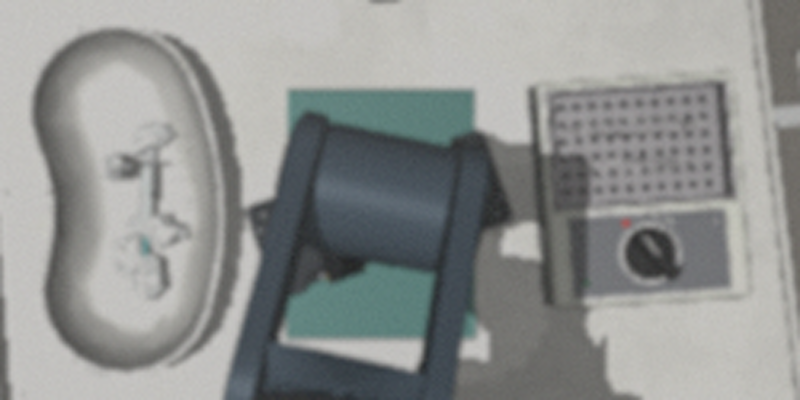

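Emit:
play_rows([
  {"x": -12, "y": 25, "z": 1, "spin": -0.037},
  {"x": -13, "y": 25, "z": 1, "spin": -0.037},
  {"x": -14, "y": 24, "z": 1, "spin": -0.037},
  {"x": -15, "y": 24, "z": 1, "spin": -0.037},
  {"x": -16, "y": 23, "z": 1, "spin": -0.037},
  {"x": -17, "y": 23, "z": 1, "spin": -0.037},
  {"x": -18, "y": 22, "z": 1, "spin": -0.037},
  {"x": -18, "y": 20, "z": 1, "spin": -0.037},
])

```text
time: 35.85
position: [0.4421, -0.2154, 0.1531]
tool_rot: [0.95, 0.31, -0.034, -0.022]
ft_force: [0.6, 0.0, -0.1]
grip_width: 0.0393
```

```bash
python3 - <<'E'
from h import *
plan(.443,-.2375,.12,.65,vmax=20,smax=.12)
E
```

```text
t 35.85 pos [ 0.4421 -0.2154  0.1531] yaw 0.633 tilt [-0.079  0.02  -0.997] q [-0.66  0.45  1.75 -0.04  1.02  0.3 ] w 0.0393 F [ 0.6  0.  -0.1]
n 2 world d mm [  0.9 -22.1 -33.1] spin -0.017
[{'x': -6.2, 'y': 9.2, 'z': 16.6, 'spin': -0.008}, {'x': -6.2, 'y': 9.1, 'z': 16.6, 'spin': -0.008}]
```

Emit:
play_rows([
  {"x": -6, "y": 9, "z": 5, "spin": -0.01},
  {"x": -5, "y": 9, "z": 8, "spin": -0.01},
  {"x": 0, "y": 0, "z": 8, "spin": 0},
  {"x": 0, "y": 0, "z": 0, "spin": 0},
])

```text
time: 36.25
position: [0.4413, -0.2374, 0.129]
tool_rot: [0.947, 0.318, -0.034, -0.023]
ft_force: [0.2, 0.5, 0.8]
grip_width: 0.0392
```

```bash
python3 - <<'E'
from h import *
plan(.443,-.2375,.061,.65,vmax=20,smax=.12)
c=cams.camera("side"); im=c["img"][90:200,270:400]; cv2.imwrite("pics/s28.png",cv2.resize(im[:,:,::-1],None,fx=5,fy=5,interpolation=cv2.INTER_CUBIC))
E
```

```text
t 36.25 pos [ 0.4413 -0.2374  0.129 ] yaw 0.649 tilt [-0.08   0.023 -0.997] q [-0.69  0.5   1.74 -0.04  0.98  0.25] w 0.0392 F [0.2 0.5 0.8]
n 4 world d mm [  1.7  -0.1 -68. ] spin -0.001
[{'x': 0.3, 'y': 0.3, 'z': 17.0, 'spin': -0.0}, {'x': 0.3, 'y': 0.3, 'z': 17.0, 'spin': -0.0}, {'x': 0.3, 'y': 0.3, 'z': 17.0, 'spin': -0.0}, {'x': 0.3, 'y': 0.3, 'z': 17.0, 'spin': -0.0}]
```

View pics/s28.png

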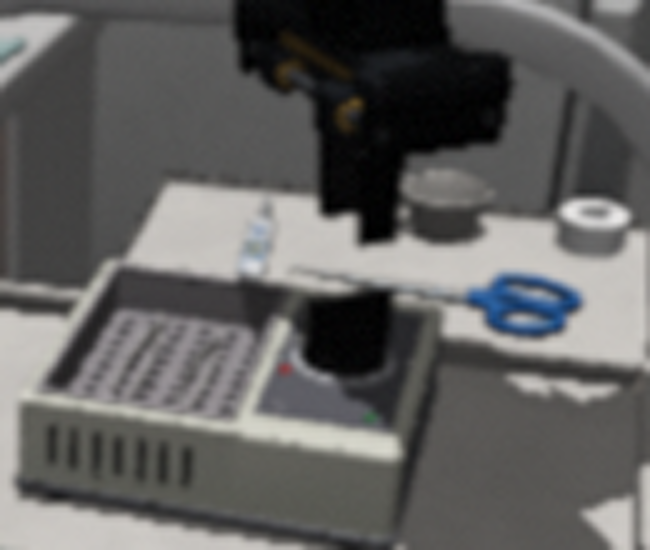

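Emit:
play_rows([
  {"x": 1.5, "y": 1.5, "z": 12, "spin": 0},
  {"x": 1.5, "y": 1.5, "z": 12, "spin": 0},
  {"x": 1, "y": 1, "z": 8, "spin": 0},
  {"x": 0, "y": 0, "z": 0, "spin": 0},
])

```text
time: 36.7
position: [0.4453, -0.2346, 0.0942]
tool_rot: [0.947, 0.319, -0.034, -0.024]
ft_force: [-0.7, 0.2, -0.2]
grip_width: 0.0395
```

```bash
python3 - <<'E'
from h import *
plan(.443,-.2375,.061,.65,vmax=20,smax=.12)
c=cams.camera("side"); im=c["img"][90:200,270:400]; cv2.imwrite("pics/s29.png",cv2.resize(im[:,:,::-1],None,fx=5,fy=5,interpolation=cv2.INTER_CUBIC))
E
```

```text
t 36.70 pos [ 0.4453 -0.2346  0.0942] yaw 0.652 tilt [-0.08   0.023 -0.997] q [-0.68  0.55  1.77 -0.04  0.9   0.26] w 0.0395 F [-0.7  0.2 -0.2]
n 2 world d mm [ -2.3  -2.9 -33.2] spin 0.002
[{'x': -1.8, 'y': 0.5, 'z': 16.6, 'spin': 0.001}, {'x': -1.8, 'y': 0.5, 'z': 16.6, 'spin': 0.001}]
```

View pics/s29.png

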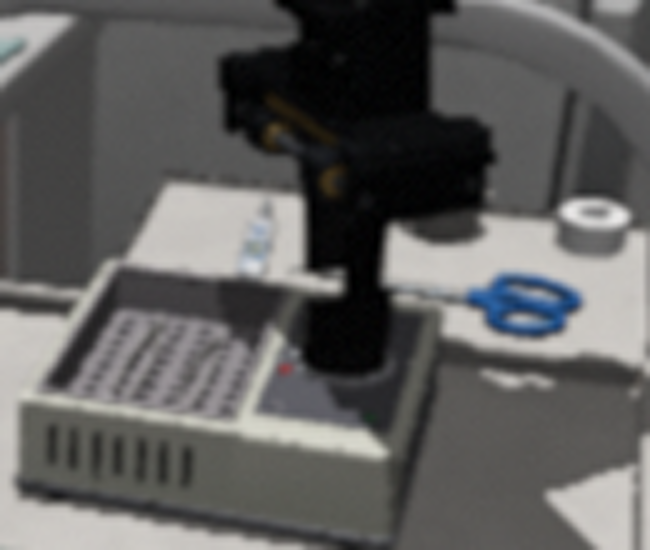

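Emit:
play_rows([
  {"x": -1, "y": 1, "z": 10, "spin": 0},
  {"x": -1, "y": 1, "z": 8, "spin": 0},
  {"x": 0, "y": 0, "z": 0, "spin": 0},
])

```text
time: 37.05
position: [0.444, -0.2376, 0.0756]
tool_rot: [0.947, 0.32, -0.034, -0.023]
ft_force: [0.9, 0.4, -1.0]
grip_width: 0.0389
```

Emit:
play_rows([
  {"x": 0, "y": 1, "z": 6, "spin": 0},
  {"x": 0, "y": 0, "z": 5, "spin": 0},
  {"x": 0, "y": 0, "z": 0, "spin": 0},
])

```text
time: 37.35
position: [0.4437, -0.2386, 0.0636]
tool_rot: [0.947, 0.319, -0.034, -0.023]
ft_force: [0.3, 1.0, 0.4]
grip_width: 0.039
```

```bash
python3 - <<'E'
from h import *
plan(.443,-.2375,.061,.65,vmax=20,smax=.12)
c=cams.camera("side"); im=c["img"][90:200,270:400]; cv2.imwrite("pics/s30.png",cv2.resize(im[:,:,::-1],None,fx=5,fy=5,interpolation=cv2.INTER_CUBIC))
E
```

```text
t 37.35 pos [ 0.4437 -0.2386  0.0636] yaw 0.652 tilt [-0.079  0.021 -0.997] q [-0.69  0.6   1.79 -0.05  0.83  0.26] w 0.0390 F [0.3 1.  0.4]
n 1 world d mm [-0.7  1.1 -2.6] spin 0.002
[{'x': 0.1, 'y': -1.3, 'z': 2.6, 'spin': 0.002}]
```

View pics/s30.png

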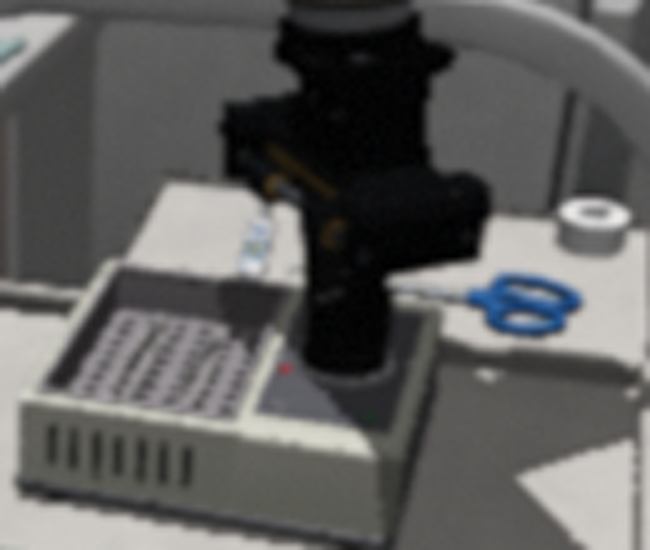

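Emit:
play_rows([
  {"x": 0, "y": 0, "z": 0, "spin": 0},
  {"x": 0, "y": 0, "z": 0, "spin": 0},
  {"x": 0, "y": 0, "z": 0, "spin": 0},
  {"x": 0, "y": 0, "z": 0, "spin": 0},
  {"x": 0, "y": 0, "z": 0, "spin": 0},
  {"x": 0, "y": 0, "z": 0, "spin": 0},
  {"x": 0, "y": 0, "z": 0, "spin": 0},
  {"x": 0, "y": 0, "z": 0, "spin": 0},
], grip=0, newtons=45)

```text
time: 38.2
position: [0.4431, -0.2375, 0.0645]
tool_rot: [0.947, 0.32, -0.034, -0.023]
ft_force: [-1.7, 2.3, -0.3]
grip_width: 0.0122
```

```bash
python3 - <<'E'
from h import *
st(); print(robot.get_obs()["moment"].round(3))
E
```

```text
t 38.20 pos [ 0.4431 -0.2375  0.0645] yaw 0.653 tilt [-0.079  0.021 -0.997] q [-0.69  0.6   1.79 -0.05  0.83  0.26] w 0.0122 F [-1.7  2.3 -0.3]
[-0.191 -0.242  0.003]
```

Emit:
play_rows([
  {"x": 0, "y": 0, "z": 0, "spin": 0.1},
  {"x": 0, "y": 0, "z": 0, "spin": 0.1},
  {"x": 0, "y": 0, "z": 0, "spin": 0.1},
  {"x": 0, "y": 0, "z": 0, "spin": 0.1},
])

```text
time: 38.6
position: [0.4436, -0.2385, 0.0644]
tool_rot: [0.992, 0.119, -0.038, -0.014]
ft_force: [-1.2, 1.4, -0.3]
grip_width: 0.012
```

```bash
python3 - <<'E'
from h import *
st(); print(robot.get_obs()["moment"].round(3))
E
```

```text
t 38.60 pos [ 0.4436 -0.2385  0.0644] yaw 0.239 tilt [-0.078  0.02  -0.997] q [-0.69  0.6   1.79 -0.05  0.83  0.67] w 0.0120 F [-1.2  1.4 -0.3]
[ 0.015 -0.259  0.186]
```

Emit:
play_rows([
  {"x": 0, "y": 0, "z": 0, "spin": 0.1},
  {"x": 0, "y": 0, "z": 0, "spin": 0.1},
  {"x": 0, "y": 0, "z": 0, "spin": 0.1},
  {"x": 0, "y": 0, "z": 0, "spin": 0.1},
  {"x": 0, "y": 0, "z": 0, "spin": 0.1},
])

```text
time: 39.1
position: [0.4437, -0.2398, 0.0645]
tool_rot: [0.989, -0.14, -0.04, -0.003]
ft_force: [-1.0, -0.1, 1.3]
grip_width: 0.0116
```

```bash
python3 - <<'E'
from h import *
st(); print(robot.get_obs()["moment"].round(3))
E
```

```text
t 39.10 pos [ 0.4437 -0.2398  0.0645] yaw -0.282 tilt [-0.078  0.018 -0.997] q [-0.69  0.6   1.79 -0.05  0.83  1.19] w 0.0116 F [-1.  -0.1  1.3]
[ 0.2   -0.308  0.198]
```

Emit:
play_rows([
  {"x": 0, "y": 0, "z": 0, "spin": 0.1},
  {"x": 0, "y": 0, "z": 0, "spin": 0.1},
  {"x": 0, "y": 0, "z": 0, "spin": 0.08},
])

```text
time: 39.4
position: [0.4434, -0.2403, 0.0644]
tool_rot: [0.958, -0.283, -0.04, 0.002]
ft_force: [-2.2, -0.3, -0.4]
grip_width: 0.0114
```

```bash
python3 - <<'E'
from h import *
st(); print(robot.get_obs()["moment"].round(3))
c=cams.camera("side"); im=c["img"][90:200,270:400]; cv2.imwrite("pics/s31.png",cv2.resize(im[:,:,::-1],None,fx=5,fy=5,interpolation=cv2.INTER_CUBIC))
c=cams.camera("top"); im=c["img"][160:285,130:380]; cv2.imwrite("pics/t31.png",cv2.resize(im[:,:,::-1],None,fx=3.2,fy=3.2,interpolation=cv2.INTER_CUBIC))
st(); print(robot.get_obs()["moment"].round(3))
E
```

```text
t 39.40 pos [ 0.4434 -0.2403  0.0644] yaw -0.576 tilt [-0.078  0.019 -0.997] q [-0.69  0.6   1.78 -0.05  0.83  1.48] w 0.0114 F [-2.2 -0.3 -0.4]
[ 0.383 -0.372  0.153]
t 39.50 pos [ 0.4434 -0.2403  0.0644] yaw -0.572 tilt [-0.078  0.019 -0.997] q [-0.69  0.6   1.79 -0.05  0.83  1.48] w 0.0116 F [-1.4 -0.9  0.3]
[ 0.408 -0.331  0.216]
```

View pics/s31.png

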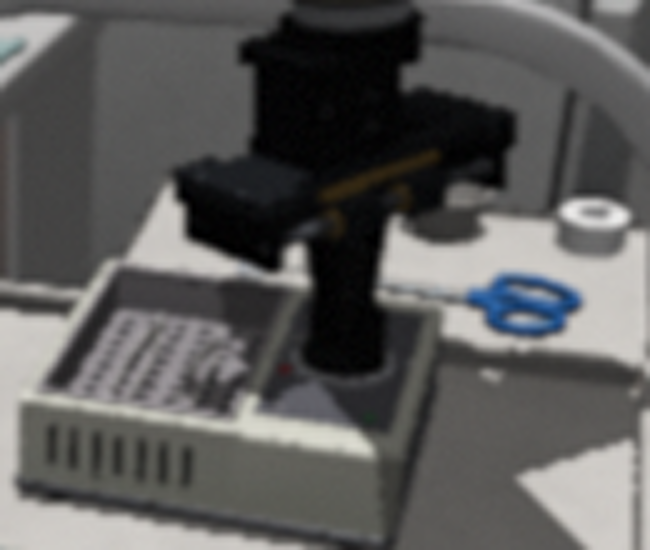

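View pics/t31.png

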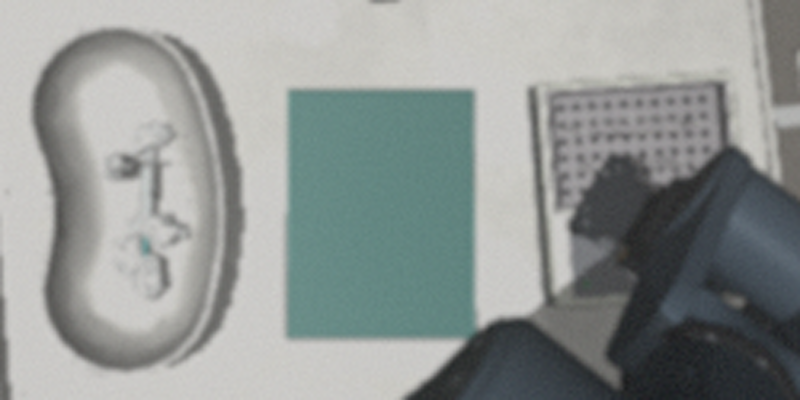

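Emit:
play_rows([
  {"x": 0, "y": 0, "z": 0, "spin": 0.05},
  {"x": 0, "y": 0, "z": 0, "spin": 0},
])

```text
time: 39.7
position: [0.4434, -0.2404, 0.0645]
tool_rot: [0.952, -0.304, -0.04, 0.003]
ft_force: [-1.4, 0.5, -0.2]
grip_width: 0.0117
```

```bash
python3 - <<'E'
from h import *
st(); print(robot.get_obs()["moment"].round(3), robot.get_obs()["joint_torque"].round(2))
c=cams.camera("side"); im=c["img"][140:175,320:360]; im=np.clip(im.astype(float)*4,0,255).astype(np.uint8); cv2.imwrite("pics/s32.png",cv2.resize(im[:,:,::-1],None,fx=15,fy=15,interpolation=cv2.INTER_CUBIC))
st(); print(robot.get_obs()["moment"].round(3))
E
```

```text
t 39.70 pos [ 0.4434 -0.2404  0.0645] yaw -0.620 tilt [-0.078  0.019 -0.997] q [-0.7   0.6   1.78 -0.05  0.83  1.53] w 0.0117 F [-1.4  0.5 -0.2]
[ 0.548 -0.425  0.086] [ 2.700e-01 -3.961e+01 -1.075e+01 -3.100e-01  3.000e-02  3.500e-01]
t 39.75 pos [ 0.4434 -0.2404  0.0644] yaw -0.619 tilt [-0.078  0.019 -0.997] q [-0.7   0.6   1.78 -0.05  0.83  1.53] w 0.0120 F [-2.2  0.5  0.9]
[ 0.528 -0.372  0.12 ]
```

View pics/s32.png

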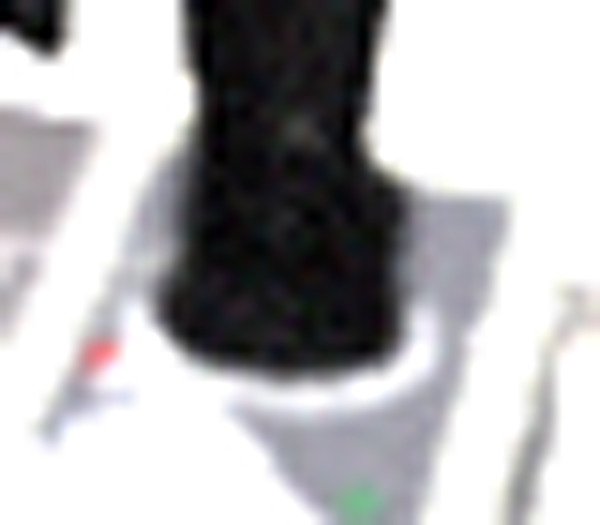

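Emit:
play_rows([
  {"x": 0, "y": 0, "z": 0, "spin": 0.03},
  {"x": 0, "y": 0, "z": 0, "spin": 0},
  {"x": 0, "y": 0, "z": 0, "spin": 0},
])

```text
time: 40.05
position: [0.4434, -0.2404, 0.0645]
tool_rot: [0.947, -0.318, -0.04, 0.003]
ft_force: [-1.5, -0.9, -0.0]
grip_width: 0.0118
```

```bash
python3 - <<'E'
from h import *
st()
for i in range(6):
    o=robot.get_obs(); print(o["moment"].round(3), o["joint_torque"][5].round(3),o["q"][5].round(4)); cams.camera("side")
E
```

```text
t 40.05 pos [ 0.4434 -0.2404  0.0645] yaw -0.649 tilt [-0.078  0.02  -0.997] q [-0.7   0.6   1.78 -0.05  0.83  1.56] w 0.0118 F [-1.5 -0.9 -0. ]
[ 0.552 -0.414  0.137] 0.196 1.5558
[ 0.512 -0.39   0.172] 0.191 1.5559
[ 0.509 -0.394  0.167] 0.193 1.5561
[ 0.515 -0.388  0.172] 0.196 1.5561
[ 0.535 -0.368  0.204] 0.198 1.5562
[ 0.456 -0.403  0.198] 0.199 1.5562
```

Emit:
play_rows([
  {"x": 0, "y": 0, "z": 0, "spin": 0.04},
  {"x": 0, "y": 0, "z": 0, "spin": 0},
  {"x": 0, "y": 0, "z": 0, "spin": 0},
])

```text
time: 40.65
position: [0.4433, -0.2406, 0.0645]
tool_rot: [0.942, -0.334, -0.04, 0.005]
ft_force: [-1.5, 0.0, 0.6]
grip_width: 0.0119
```

```bash
python3 - <<'E'
from h import *
st()
for i in range(5):
    o=robot.get_obs(); print(o["moment"].round(3), o["joint_torque"][5].round(3),o["q"][5].round(4)); cams.camera("side")
E
```

```text
t 40.65 pos [ 0.4433 -0.2406  0.0645] yaw -0.683 tilt [-0.078  0.018 -0.997] q [-0.69  0.6   1.78 -0.05  0.83  1.59] w 0.0119 F [-1.5  0.   0.6]
[ 0.491 -0.37   0.631] 0.695 1.5928
[ 0.471 -0.446  0.614] 0.674 1.5931
[ 0.538 -0.43   0.628] 0.677 1.5935
[ 0.52  -0.415  0.629] 0.686 1.5937
[ 0.5   -0.392  0.698] 0.691 1.5939
```

Emit:
play_rows([
  {"x": 0, "y": 0, "z": 0, "spin": -0.05},
  {"x": 0, "y": 0, "z": 0, "spin": 0},
  {"x": 0, "y": 0, "z": 0, "spin": 0},
  {"x": 0, "y": 0, "z": 0, "spin": 0},
])

```text
time: 41.3
position: [0.4434, -0.2404, 0.0645]
tool_rot: [0.949, -0.314, -0.04, 0.003]
ft_force: [-1.8, -0.6, 0.8]
grip_width: 0.0114
```

```bash
python3 - <<'E'
from h import *
st()
for i in range(4):
    o=robot.get_obs(); print(o["moment"].round(3), o["joint_torque"][5].round(3),o["q"][5].round(4)); c=cams.camera("side")
im=c["img"][90:200,270:400]; cv2.imwrite("pics/s33.png",cv2.resize(im[:,:,::-1],None,fx=5,fy=5,interpolation=cv2.INTER_CUBIC))
st()
E
```

```text
t 41.30 pos [ 0.4434 -0.2404  0.0645] yaw -0.641 tilt [-0.077  0.02  -0.997] q [-0.7   0.6   1.78 -0.05  0.83  1.55] w 0.0114 F [-1.8 -0.6  0.8]
[ 0.502 -0.403  0.148] 0.174 1.5475
[ 0.484 -0.388  0.124] 0.183 1.5473
[ 0.508 -0.449  0.087] 0.186 1.547
[ 0.531 -0.385  0.179] 0.181 1.5468
t 41.50 pos [ 0.4434 -0.2404  0.0645] yaw -0.640 tilt [-0.077  0.02  -0.997] q [-0.7   0.6   1.78 -0.05  0.83  1.55] w 0.0116 F [-1.7 -0.5  0.7]
```

View pics/s33.png

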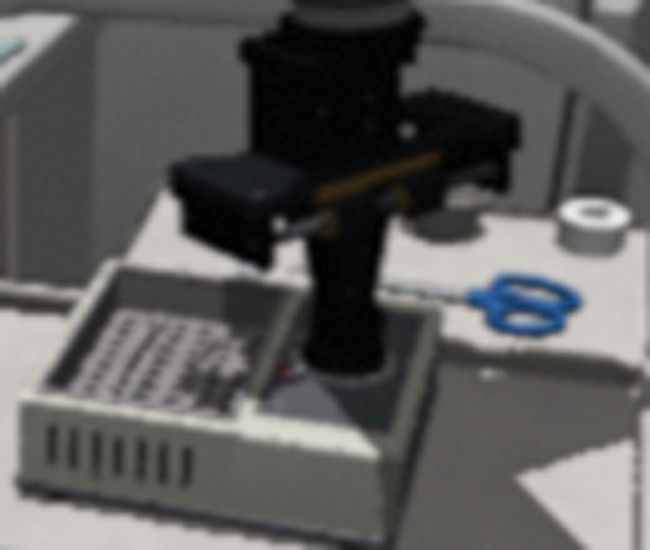

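The dial is held steady, about 0.04 rad short of the hard stop, and the forceps are unchanged in the basket. Handing in.

```bash
python3 - <<'E'
from h import *
print(robot.hand_in()); st()
E
```

```text
the job is handed in; nothing more can be done
None
the job is handed in; nothing more can be done
```

I laid both forceps in the basket and the syringe in the dish. I then turned the dial to the third click and handed in at about 41.5 s, still gripping it. `hand_in` gave no verdict.

**Last checks**
- **Forceps:** they lie side by side in the basket along its y axis. I measured the long one about 20 mm on the far side of centre in the top view. The short one should be about 17 mm on the near side, from where the arm let it go. I felt both touch the floor before release, and the last side picture shows them unmoved.
- **Syringe:** it lies lengthwise in the middle of the dish, among the swabs. I let it go about 2 mm above the floor without feeling contact. I checked its place in the top picture but did not measure its height.
- **Dial:** the angle can't be read directly. I turned until the torque jumped to about 0.63 N m at the hard stop, then backed off about 0.04 rad. That puts the dial at about 1.26 rad, with a steady torque of about 0.15 N m and 45 N of grip.
- **Back of the tray:** the arm never went near those things, but I didn't measure them afterwards.

**What went wrong or disagreed**
- **Tip height:** the real fingertips were about 24 mm above the reported TCP height. My first two grasps of the long forceps closed on nothing, and I corrected the height using touch and the side camera.
- **Tool tilt:** the tool drifted to about 0.08 rad of tilt during fast moves, and I left it that way.

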